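Find the tired clamp spring and collar it

ROBOT

A 6-joint arm with a two-finger parallel gripper is mounted at the origin on the work surface. World frame = base frame: x ahead of the robot, y to its left, z up, the work surface at z = 0. Lengths are in m, angles in rad, forces in N, time in s.
With the tool pointing down it reaches from about 0.35 to 0.775 m from the base axis. Payload 5.5 kg.
Tool frame: the origin (TCP) lies between the finger pads; the fingertips stand ahead of it and the grasp point (between the pads) lies 5 mm behind it (robot.tip_reach is the z of the fingertips in the tool frame, in m); z points along the fingers, y is the direction in which the jaws open and shut (so a half turn about z gives the same grasp; the last joint's range is limited). The gripper opens to 85 mm and grips with 20 to 120 N. Pads are 22 mm wide; open, the fingers measure 114 mm over their backs; the gripper's body (76 mm by 85 mm) begins 54 mm behind the grasp point. The pads swing forward as they close: fully open they stand 13 mm farther back than shut.
Start: joints at [-1.242, 0.313, 0.046, 1.304, 0, 1.431], TCP at [0.26, -0.513, 0.207] pointing down, gripper open.
Joint ranges: [-2.76, 2.76], [-0.86, 1.69], [-1.03, 1.26], [-2.2, 2.34], [-1.47, 1.5], [-3.14, 3.14]. Speed limits (rad/s): [2.57, 2.57, 3.14, 3.14, 3.14, 3.14].

INTERFACE

Orientations are given as a rotation vector (axis times angle).
In Python, from bench import robot gives the robot as it stands.
- The arm moves only by the tool jog_arm, never from a script. Its argument "commands" is a list of rows, each an object with "turn": the turn, a rotation vector about the world's x, y, z in degrees, a list of three; "offset": the shift along the world's x, y, z in m, a list of three; "jaw": the closure, from -1 (fully open) to 1 (shut). In form: [{"turn": [rx, ry, rz], "offset": [tx, ty, tz], "jaw": jaw}, ...]. A call has 1 to 5 rows; each row is the pose to reach, as a shift and turn from the pose measured when the call began; what a row does not reach only later rows make up. A row lasts 1/12 s, in which the tool goes at most 41.7 mm and 7.16 degrees, less where a joint would pass 70% of its speed; a pose out of reach is approached as far as the arm can. A call with a gripper value outside its range is refused whole. The fingers move at their own pace and stop on an object; the grip force is fixed at half the most. Time passes only in rows, so rows that repeat a pose let the fingers close. It gives the time, the measured TCP pose, the force and the opening at its end, in the units of the state.
- robot.get_obs(): the state, without advancing time (a new reading comes with each control period).
- robot.camera(name): name is "scene" or "top" or "wrist"; returns a dict with "img" (480x640x3 uint8, blue, green, red), "camera_matrix" (3x3 intrinsics, pixels), "R" (3x3) and "t" (3): a world point X has camera coordinates R X + t. Camera axes: x right, y down, z forward; pixel columns grow to the right and rows downward; lengths in m; the calibration is good to about 2 mm. A picture is of the moment at which its call begins. There is no depth.
- robot.sign_off(): hands the job in, once; it reports no verdict.
The state is a dict: "time_s": time; "joint_pos": joint angles; "qvel": joint speeds; "joint_efforts": joint torques, N m; "tcp_pos": TCP position; "orientation": TCP orientation; "ft_force": force on the tool from outside, world axes, zero at the start; "moment": the same for the moment, N m; "width": finger opening in m.
Only numpy, scipy, OpenCV 4.12 (cv2) and the standard library are available. Lean on these libraries where they do the work, as an engineer would, in place of code of your own. Each camera call takes 0.05 s, during which the arm holds its last target.

TASK

Three spring strips for the shaker's flask clamps are held in the test jig, and one has gone tired, much softer than the other two. Working from the robot's left to its right, gently press the free tip of each strip straight down to its stop, hold it there a moment and feel how hard it pushes back (never more than 25 N), then let it up. Then slip the loose collar over the stud on the clamp of the tired strip so that it sits fully down, let go of it, and leave everything else where it is.

Things in the scene. Friction and masses are not known exactly. Their poses are not given: they have to be found in the camera images.
- jig: aluminium jig plate 150 x 300 x 12 mm, bolted to the bench; origin at the centre of its underside, its y axis runs along the row of three stations (+y towards the robot's left), z up
- slot_left (a point): point on the jig at the robot's left (+y) station, where the button top of whichever strip is clamped there stands at rest (73 mm above the bench); the three are 90 mm apart
- slot_mid (a point): point on the jig at the middle station, where the button top of whichever strip is clamped there stands at rest (73 mm above the bench); the three are 90 mm apart
- slot_right (a point): point on the jig at the robot's right (-y) station, where the button top of whichever strip is clamped there stands at rest (73 mm above the bench); the three are 90 mm apart
- clamp_a: one of three identical-looking clamp stations standing on the jig plate (which of the three stations is which varies): block 44 x 40 mm, 70 mm high, fixed; origin on the jig plate's top (12 mm above the bench), x axis away from the strip's free tip. The strip sticks out of the block towards local -x, over a steel stop pin
- strip_a (a joint): deflection (rad) of the steel strip (78 x 14 x 2 mm) in clamp_a: 0 free, grows as its tip is pressed down; tip travel = 68 mm x angle. Springs back. A rigid stop (creep up to it, 10 mm/s or less) comes at 9 to 15 mm of tip travel, differing from strip to strip. Sound strips push back about 0.65 N per mm of tip travel (6 to 10 N at the stop), the tired one about half that. Over 25 N bends a strip
- tip_a (a point): centre of the flat top of the steel button (14 mm across, 8 mm high) on the free tip of the strip in clamp_a: the place to press, straight down; 73 mm above the bench at rest
- stud_a (a point): foot of the upright stud (12 mm thick, 30 mm high) on top of clamp_a, 92 mm from the strip's button (local +x of it), on the clamp's flat top, 82 mm above the bench: the collar's underside sits here
- clamp_b: one of three identical-looking clamp stations standing on the jig plate (which of the three stations is which varies): block 44 x 40 mm, 70 mm high, fixed; origin on the jig plate's top (12 mm above the bench), x axis away from the strip's free tip. The strip sticks out of the block towards local -x, over a steel stop pin
- strip_b (a joint): deflection (rad) of the steel strip (78 x 14 x 2 mm) in clamp_b: 0 free, grows as its tip is pressed down; tip travel = 68 mm x angle. Springs back. A rigid stop (creep up to it, 10 mm/s or less) comes at 9 to 15 mm of tip travel, differing from strip to strip. Sound strips push back about 0.65 N per mm of tip travel (6 to 10 N at the stop), the tired one about half that. Over 25 N bends a strip
- tip_b (a point): centre of the flat top of the steel button (14 mm across, 8 mm high) on the free tip of the strip in clamp_b: the place to press, straight down; 73 mm above the bench at rest
- stud_b (a point): foot of the upright stud (12 mm thick, 30 mm high) on top of clamp_b, 92 mm from the strip's button (local +x of it), on the clamp's flat top, 82 mm above the bench: the collar's underside sits here
- clamp_c: one of three identical-looking clamp stations standing on the jig plate (which of the three stations is which varies): block 44 x 40 mm, 70 mm high, fixed; origin on the jig plate's top (12 mm above the bench), x axis away from the strip's free tip. The strip sticks out of the block towards local -x, over a steel stop pin
- strip_c (a joint): deflection (rad) of the steel strip (78 x 14 x 2 mm) in clamp_c: 0 free, grows as its tip is pressed down; tip travel = 68 mm x angle. Springs back. A rigid stop (creep up to it, 10 mm/s or less) comes at 9 to 15 mm of tip travel, differing from strip to strip. Sound strips push back about 0.65 N per mm of tip travel (6 to 10 N at the stop), the tired one about half that. Over 25 N bends a strip
- tip_c (a point): centre of the flat top of the steel button (14 mm across, 8 mm high) on the free tip of the strip in clamp_c: the place to press, straight down; 73 mm above the bench at rest
- stud_c (a point): foot of the upright stud (12 mm thick, 30 mm high) on top of clamp_c, 92 mm from the strip's button (local +x of it), on the clamp's flat top, 82 mm above the bench: the collar's underside sits here
- collar: loose aluminium collar, a tube 32 mm outside, 18 mm bore, 32 mm high, about 40 to 85 g, standing upright on the bench; origin at the centre of its underside. It marks a rejected strip when slipped over the stud of that strip's clamp
- screw: steel screw standing on its 18 mm head, 28 mm high, on the jig plate between two stations; bystander; origin at the centre of its underside
- pot: small white pot 28 mm across, 40 mm high, on the jig plate between two stations; bystander; origin at the centre of its underside
- dish: covered dish 94 mm across, 16 mm high; bystander; origin at the centre of its underside
- amber: amber glass bottle 60 mm across, 140 mm high; bystander; origin at the centre of its underside
- reagent: white bottle 66 mm across, 160 mm high; bystander; origin at the centre of its underside
- rack: blue tube rack 90 x 165 mm, 63 mm high with tubes; bystander; origin at the centre of its underside
- pipette: white pipette lying along its x axis, 220 mm long, 24 mm thick; bystander; origin at the centre of its underside
There are look-alikes about, which are no part of the job. What is shaped like the collar but orange is not meant.

How it is judged:
On the way, in this order (a step that is already met when the one before it is completed fails the run):
1. the strip at the robot's left station is pressed down to its stop and held there a moment (tip within 1 mm of the stop for 0.2 s) (((value of joint strip_a above 0.1321 rad and horizontal distance between tip_a and slot_left below 0.02 m) or (value of joint strip_b above 0.1909 rad and horizontal distance between tip_b and slot_left below 0.02 m) or (value of joint strip_c above 0.1615 rad and horizontal distance between tip_c and slot_left below 0.02 m))), for 0.2 s.
2. the strip at the middle station is pressed down to its stop and held there a moment (tip within 1 mm of the stop for 0.2 s) (((value of joint strip_a above 0.1321 rad and horizontal distance between tip_a and slot_mid below 0.02 m) or (value of joint strip_b above 0.1909 rad and horizontal distance between tip_b and slot_mid below 0.02 m) or (value of joint strip_c above 0.1615 rad and horizontal distance between tip_c and slot_mid below 0.02 m))), for 0.2 s.
3. the strip at the robot's right station is pressed down to its stop and held there a moment (tip within 1 mm of the stop for 0.2 s) (((value of joint strip_a above 0.1321 rad and horizontal distance between tip_a and slot_right below 0.02 m) or (value of joint strip_b above 0.1909 rad and horizontal distance between tip_b and slot_right below 0.02 m) or (value of joint strip_c above 0.1615 rad and horizontal distance between tip_c and slot_right below 0.02 m))), for 0.2 s.
At the end, for the whole second after the job is handed in: The collar stands upright (within 0.1 rad) and at rest over the stud of the clamp that holds the softest strip, its underside within 4 mm of the clamp's top and centred within 5 mm, and all three strips are released (deflection under 0.03 rad) (horizontal distance between collar and stud_c below 0.005 m and z of collar in the frame of stud_c between -0.004 and 0.004 m and angle between collar's own z axis and vertical below 0.1 rad and linear speed of collar below 0.02 m/s and value of joint each of strip_a, strip_b, strip_c below 0.03 rad); the robot touches nothing.
It fails at once if a strip is loaded with more than 25 N (contact force between anything else and strip_a above 25 N or contact force between anything else and strip_b above 25 N or contact force between anything else and strip_c above 25 N).
It fails at once if a bystander is moved by more than 20 mm (distance of any of screw, pot, dish, amber, reagent, rack, pipette from where it was at the start of the episode above 0.02 m).
It also fails if it takes over 72 s, if anything falls off the work surface, if the arm or the gripper's body presses on something with over 40 N, if the wrist force passes 120 N, or if a joint passes its speed limit or range.

## Working session

There is one attempt and no reset: what is moved stays moved. The work goes in short steps, Python scripts to look and compute and a tool call to move; the robot and the scene stay as the last step left them, time stands still between calls to the robot, and variables do not carry over. Pictures are saved under pics/ and viewed, and the job is handed in when it is done.

Besides the shell and the picture viewer there is one more tool, called after ">>>" as name(argument=value, ...) on one line, values as JSON. jog_arm: Moves the arm, as the interface text tells. Its arguments: {"type":"object","properties":{"commands":{"type":"array","items":{"type":"object","properties":{"turn":{"type":"array","items":{"type":"number"}},"offset":{"type":"array","items":{"type":"number"}},"jaw":{"type":"number"}}}}},"required":["commands"]}

```bash
mkdir -p pics; ls
python3 - <<'E'
from bench import robot
import cv2,json
o=robot.get_obs();print(o, robot.tip_reach)
for n in("scene","top","wrist"):
    c=robot.camera(n);cv2.imwrite(f"pics/{n}0.png",c["img"]);print(n,c["camera_matrix"].tolist(),c["R"].tolist(),c["t"].tolist())
E
```

```text
pics
{'time_s': 0.0, 'joint_pos': array([-1.24159884e+00,  3.14031860e-01,  4.50076186e-02,  1.30359468e+00,
        8.84854962e-06,  1.43120079e+00]), 'qvel': array([-6.84534508e-04,  6.99799646e-05, -3.52149197e-03,  4.51535176e-04,
       -3.39619030e-04, -5.89847556e-05]), 'joint_efforts': array([ 2.72469129e-03, -4.80625284e+01,  2.98533046e+01,  1.91305135e-02,
        1.34028886e-05,  2.93841197e-06]), 'tcp_pos': array([ 0.2596112 , -0.51245312,  0.20600272]), 'orientation': array([-3.05391919e+00, -7.29232254e-01,  2.57016110e-04]), 'ft_force': array([-0.05493848, -0.89171996,  0.02574364]), 'moment': array([-0.00711607, -0.02820395, -0.00129167]), 'width': 0.08533585124035638} 0.014
scene [[537.273573711921, 0.0, 323.8118753261118], [0.0, 537.273573711921, 238.7832349769126], [0.0, 0.0, 1.0]] [[0.19891449832954303, 0.9798599422324852, 0.017536133053141344], [0.7809116349308983, -0.1476653139929932, -0.6069365481439575], [-0.592123332409607, 0.13442264932481413, -0.7945568013456561]] [-0.1519368794357335, -0.43627607849002, 1.75035826330566]
top [[522.9456565223379, 0.0, 332.74187423882], [0.0, 522.9456565223379, 248.655112047389], [0.0, 0.0, 1.0]] [[-0.024327713076763534, -0.9996587143048338, 0.009519311469921587], [-0.9953718695969309, 0.02333567888374017, -0.09322171048712104], [0.09296775565519642, -0.011743125880347142, -0.9955998671168019]] [0.019377415735990482, 0.6173485218201561, 1.2427903013595216]
wrist [[389.4973196199354, 0.0, 321.13335955414095], [0.0, 389.4973196199354, 234.36784656142984], [0.0, 0.0, 1.0]] [[0.45141420861390347, -0.8923129680090434, -0.001667148576313511], [-0.8513771065422339, -0.4312629845393051, 0.2986122245019868], [-0.2671745397998421, -0.13337842887492388, -0.9543730717039328]] [-0.5749024438850177, -0.03845611556820991, 0.3788567416375376]
```

View pics/scene0.png

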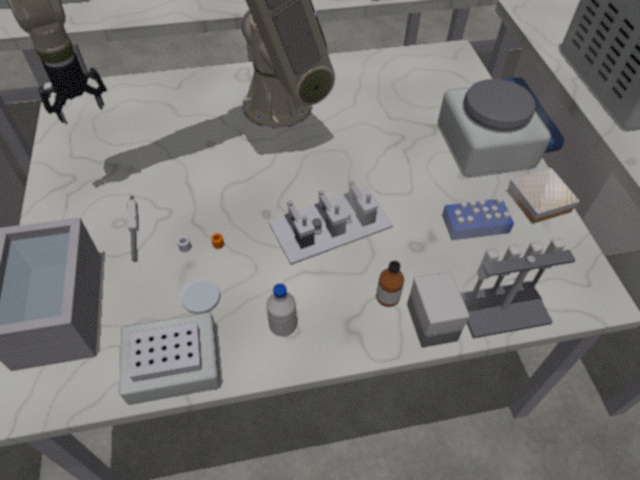

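View pics/top0.png

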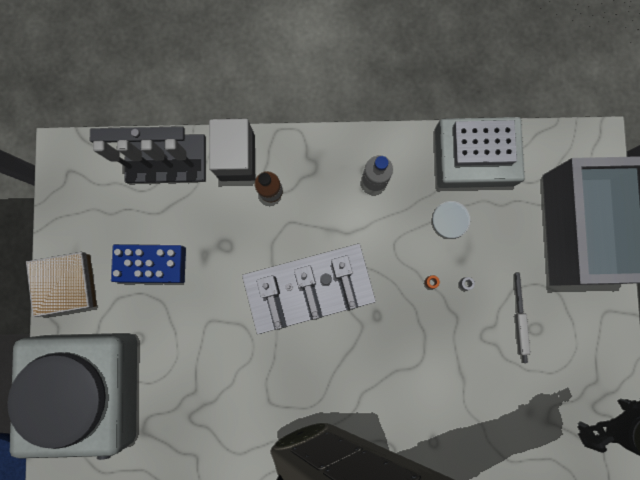

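View pics/wrist0.png

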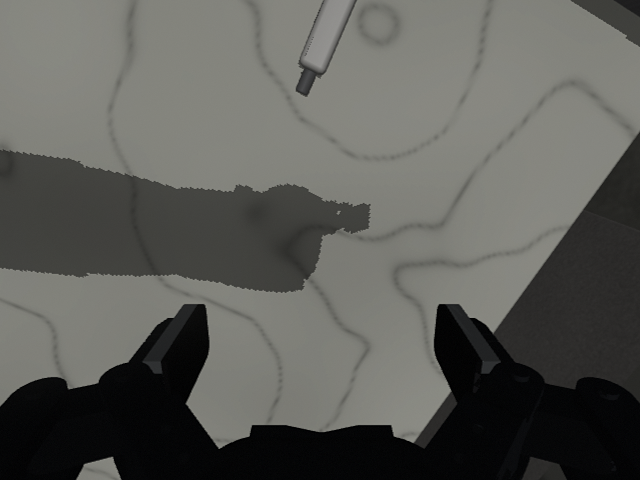

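The top view shows the jig at about (308,287), with its studs at (267,287), (304,270) and (341,262). The strips point towards the robot. The grey collar is at (466,284), and the orange look-alike is at (432,282). I'll zoom in next.

Run:
```python
import cv2
i=cv2.imread("pics/top0.png")
cv2.imwrite("pics/topz.png",cv2.resize(i[235:345,235:385],None,fx=5.3,fy=5.3,interpolation=cv2.INTER_CUBIC))
cv2.imwrite("pics/colz.png",cv2.resize(i[255:315,410:490],None,fx=8,fy=8,interpolation=cv2.INTER_CUBIC))
i=cv2.imread("pics/scene0.png")
cv2.imwrite("pics/scz.png",cv2.resize(i[170:265,260:400],None,fx=5.5,fy=5.5,interpolation=cv2.INTER_CUBIC))
```

```text
(no output)
```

View pics/topz.png

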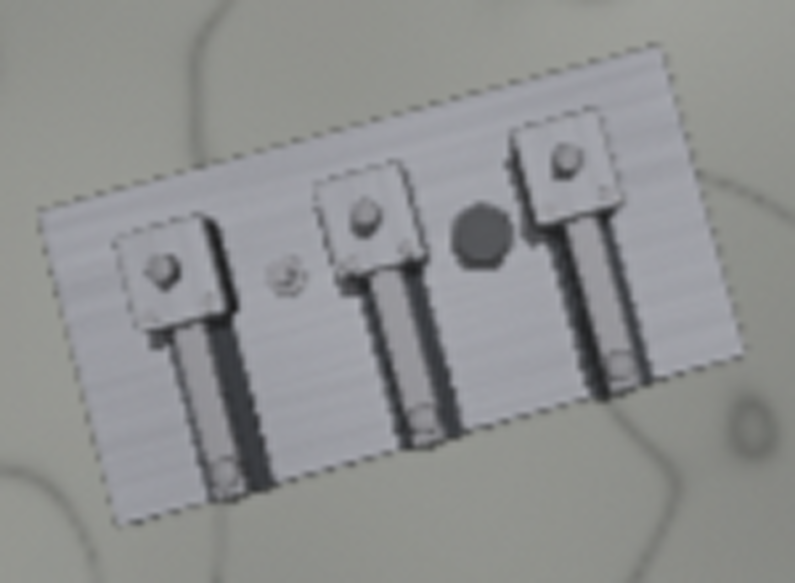

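View pics/colz.png

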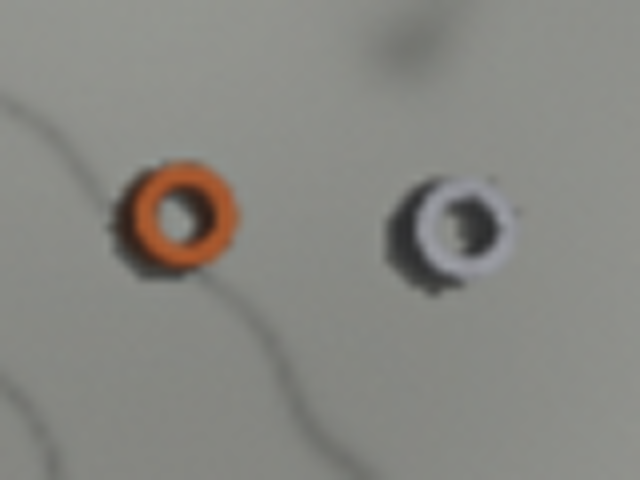

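View pics/scz.png

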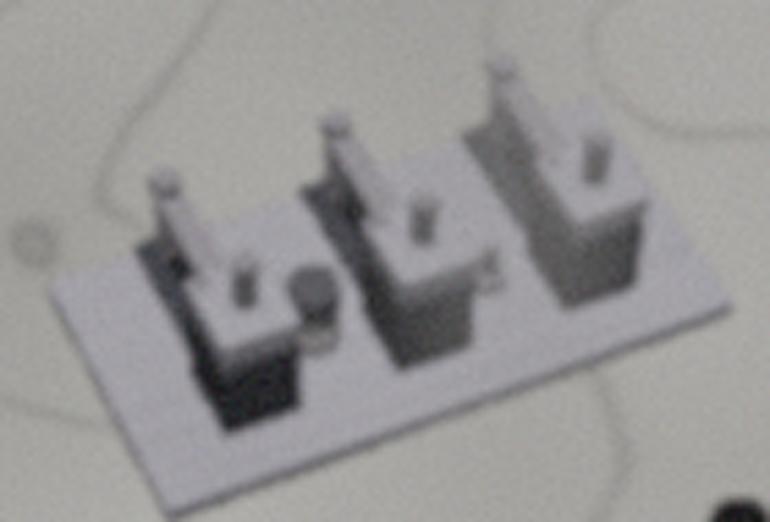

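The zoom gives these pixels. Plate corners are (38,210), (662,43), (744,355) and (118,525). Buttons are at (225,473), (422,418) and (620,365). The pot stands between the middle and right stations, and the screw between the left and middle ones. The collar's ring top is at (466,230) in colz.

```bash
cat > h.py <<'E'
import numpy as np
def back(c,u,v,z):
    K=np.array(c["camera_matrix"]);R=np.array(c["R"]);t=np.array(c["t"])
    d=R.T@np.linalg.solve(K,[u,v,1.]);o=-R.T@t
    return o+d*(z-o[2])/d[2]
def proj(c,X):
    p=np.array(c["camera_matrix"])@(np.array(c["R"])@np.array(X)+c["t"]);return p[:2]/p[2]
E
python3 - <<'E'
from bench import robot
from h import *
c=robot.camera("top");s=robot.camera("scene")
f=lambda p:(235+(p[0]+.5)/5.3-.5,235+(p[1]+.5)/5.3-.5)
g=lambda p:(260+(p[0]+.5)/5.5-.5,170+(p[1]+.5)/5.5-.5)
P=[back(c,*f(p),.012) for p in [(38,210),(662,43),(744,355),(118,525)]]
print(np.round(P,4)); C=np.mean(P,0);print("C",C)
y=P[0]-P[1]+P[3]-P[2];print(np.degrees(np.arctan2(-y[0],y[1])))
for p in [(225,473),(422,418),(620,365)]:print("btn top",back(c,*f(p),.073).round(4))
for p in [(165,184),(336,125),(503,68)]:print("btn scene",back(s,*g(p),.073).round(4))
for p in [(170,262),(370,208),(571,152)]:print("stud top",back(c,*f(p),.112).round(4))
for p in [(245,268),(425,203),(597,142)]:print("stud scene",back(s,*g(p),.112).round(4))
k=lambda p:(410+(p[0]+.5)/8-.5,255+(p[1]+.5)/8-.5)
print("collar",back(c,*k((466,229)),.032),"orange",back(c,*k((185,215)),.032))
print("collar sc",back(s,183.5,242,.032))
E
```

```text
[[ 0.5616  0.2287  0.012 ]
 [ 0.6324 -0.0619  0.012 ]
 [ 0.487  -0.0955  0.012 ]
 [ 0.4167  0.1933  0.012 ]]
C [0.52441458 0.0661256  0.012     ]
13.687537074965144
btn top [0.4419 0.1382 0.073 ]
btn top [0.4636 0.0518 0.073 ]
btn top [ 0.4846 -0.0355  0.073 ]
btn scene [ 0.4895 -0.0365  0.073 ]
btn scene [0.4674 0.0504 0.073 ]
btn scene [0.4455 0.1382 0.073 ]
stud top [0.5333 0.1565 0.112 ]
stud top [0.5542 0.071  0.112 ]
stud top [ 0.5761 -0.0153  0.112 ]
stud scene [ 0.5789 -0.0137  0.112 ]
stud scene [0.5564 0.0734 0.112 ]
stud scene [0.5347 0.1595 0.112 ]
collar [ 0.52590213 -0.31958764  0.032     ] orange [ 0.53216502 -0.2347606   0.032     ]
collar sc [ 0.53389162 -0.31798083  0.032     ]
```

Averaging the two cameras, the buttons are near (0.4435,0.138), (0.465,0.051) and (0.487,-0.036), and the jig yaw is about 13.7°. I'll swing the arm over with the jaws shut.

>>> jog_arm(commands=[{"turn": [0, 0, 7], "offset": [0.02, 0.04, 0], "jaw": 1}, {"turn": [0, 0, 14], "offset": [0.04, 0.075, 0], "jaw": 1}, {"turn": [0, 0, 21], "offset": [0.06, 0.11, 0], "jaw": 1}, {"turn": [0, 0, 28], "offset": [0.08, 0.145, 0], "jaw": 1}, {"turn": [0, 0, 35], "offset": [0.1, 0.18, 0], "jaw": 1}])

```text
time_s: 0.67
tcp_pos: [0.3601, -0.331, 0.2064]
orientation: [-2.69, -1.621, 0.0]
ft_force: [0.7, -1.1, 0.1]
width: 0.0255
```

>>> jog_arm(commands=[{"turn": [0, 0, 7], "offset": [0.02, 0.035, 0], "jaw": 1}, {"turn": [0, 0, 14], "offset": [0.03, 0.07, 0], "jaw": 1}, {"turn": [0, 0, 21], "offset": [0.04, 0.105, 0], "jaw": 1}, {"turn": [0, 0, 28], "offset": [0.05, 0.14, 0], "jaw": 1}, {"turn": [0, 0, 35], "offset": [0.06, 0.175, 0], "jaw": 1}])

```text
time_s: 1.08
tcp_pos: [0.4202, -0.1542, 0.2065]
orientation: [-2.071, -2.362, 0.0]
ft_force: [-0.6, 0.4, -0.2]
width: 0.0
```

>>> jog_arm(commands=[{"turn": [0, 0, 7], "offset": [0.005, 0.035, 0], "jaw": 1}, {"turn": [0, 0, 14], "offset": [0.01, 0.07, 0], "jaw": 1}, {"turn": [0, 0, 21], "offset": [0.015, 0.105, 0], "jaw": 1}, {"turn": [0, 0, 28], "offset": [0.02, 0.14, 0], "jaw": 1}, {"turn": [0, 0, 35], "offset": [0.025, 0.175, 0], "jaw": 1}])

```text
time_s: 1.5
tcp_pos: [0.4451, 0.0226, 0.2066]
orientation: [1.257, 2.879, -0.001]
ft_force: [1.8, 0.1, 0.4]
width: 0.0001
```

>>> jog_arm(commands=[{"turn": [0, 0, 7], "offset": [0, 0.035, 0], "jaw": 1}, {"turn": [0, 0, 14], "offset": [0, 0.07, -0.02], "jaw": 1}, {"turn": [0, 0, 21], "offset": [0, 0.1, -0.03], "jaw": 1}, {"turn": [0, 0, 28], "offset": [0, 0.115, -0.04], "jaw": 1}, {"turn": [0, 0, 35], "offset": [-0.002, 0.115, -0.04], "jaw": 1}])

```text
time_s: 1.92
tcp_pos: [0.4417, 0.1404, 0.1646]
orientation: [-0.316, -3.123, 0.0]
ft_force: [0.3, -0.0, -0.2]
width: 0.0
```

>>> jog_arm(commands=[{"turn": [0, 0, 7], "offset": [0, 0, 0], "jaw": 1}, {"turn": [0, 0, 14], "offset": [0, 0, 0], "jaw": 1}, {"turn": [0, 0, 20], "offset": [0, 0, 0], "jaw": 1}, {"turn": [0, 0, 26], "offset": [0, 0, 0], "jaw": 1}, {"turn": [0, 0, 26], "offset": [0, 0, 0], "jaw": 1}])

```text
time_s: 2.33
tcp_pos: [0.4416, 0.1405, 0.1645]
orientation: [0.399, -3.113, 0.001]
ft_force: [0.8, -0.4, -0.2]
width: -0.0001
```

Run:
```python
from bench import robot
import cv2
from h import *
c=robot.camera("wrist");o=robot.get_obs();print(o["tcp_pos"],o["orientation"],o["ft_force"],o["joint_pos"],robot.tip_reach)
i=c["img"].copy()
for X in [(.4435,.138,.073),(.465,.051,.073),(.5330,.159,.112),(.5549,.0728,.112),(*o["tcp_pos"][:2],.073)]:
    p=proj(c,X);print(p);cv2.drawMarker(i,tuple(int(a) for a in p),(0,0,255),0,12,1)
cv2.imwrite("pics/w1.png",i)
```

```text
[0.441624   0.14040322 0.16455688] [ 3.91480931e-01 -3.11440520e+00  1.10143872e-03] [0.12532553 0.12053073 0.50298971] [ 1.34795703e-01  1.19449383e-01 -3.05951265e-01  1.14808149e+00
 -6.75636812e-04 -1.15291846e-01] 0.014
[318.20487894 230.69767109]
[188.264052   229.16472151]
[314.74421924 380.08112024]
[180.78069753 379.40154748]
[322.25936475 229.01521405]
```

View pics/w1.png

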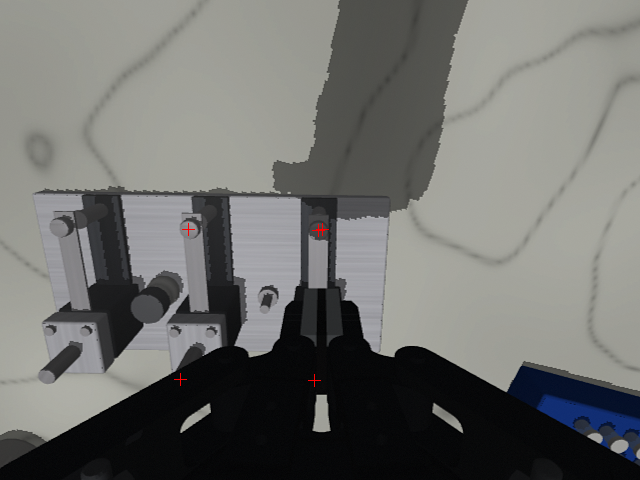

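The wrist view puts the left button at about (320,230), the middle one at (189,228) and the right one at (63,227). The markers match to about 1 mm. I'll descend to just above the left button.

>>> jog_arm(commands=[{"turn": [0, 0, 0], "offset": [0.001, -0.001, -0.03], "jaw": 1}, {"turn": [0, 0, 0], "offset": [0.001, -0.001, -0.05], "jaw": 1}, {"turn": [0, 0, 0], "offset": [0.001, -0.001, -0.066], "jaw": 1}, {"turn": [0, 0, 0], "offset": [0.001, -0.001, -0.072], "jaw": 1}, {"turn": [0, 0, 0], "offset": [0.001, -0.001, -0.072], "jaw": 1}])

```text
time_s: 2.8
tcp_pos: [0.4412, 0.1392, 0.0912]
orientation: [0.388, -3.112, 0.001]
ft_force: [0.5, -0.2, 0.1]
width: -0.0003
```

>>> jog_arm(commands=[{"offset": [0, 0, -0.0008], "turn": [0, 0, 0], "jaw": 1}, {"offset": [0, 0, -0.0016], "turn": [0, 0, 0], "jaw": 1}, {"offset": [0, 0, -0.0024], "turn": [0, 0, 0], "jaw": 1}, {"offset": [0, 0, -0.0032], "turn": [0, 0, 0], "jaw": 1}, {"offset": [0, 0, -0.004], "turn": [0, 0, 0], "jaw": 1}])

```text
time_s: 3.22
tcp_pos: [0.4418, 0.1393, 0.0878]
orientation: [0.388, -3.113, 0.001]
ft_force: [1.4, -0.2, -1.2]
width: 0.0001
```

>>> jog_arm(commands=[{"offset": [0, 0, -0.0008], "turn": [0, 0, 0], "jaw": 1}, {"offset": [0, 0, -0.0016], "turn": [0, 0, 0], "jaw": 1}, {"offset": [0, 0, -0.0024], "turn": [0, 0, 0], "jaw": 1}, {"offset": [0, 0, -0.0032], "turn": [0, 0, 0], "jaw": 1}, {"offset": [0, 0, -0.004], "turn": [0, 0, 0], "jaw": 1}])

```text
time_s: 3.63
tcp_pos: [0.4418, 0.1393, 0.0837]
orientation: [0.388, -3.113, 0.001]
ft_force: [0.7, -0.2, 0.5]
width: -0.0
```

>>> jog_arm(commands=[{"offset": [0, 0, -0.0008], "turn": [0, 0, 0], "jaw": 1}, {"offset": [0, 0, -0.0016], "turn": [0, 0, 0], "jaw": 1}, {"offset": [0, 0, -0.0024], "turn": [0, 0, 0], "jaw": 1}, {"offset": [0, 0, -0.0032], "turn": [0, 0, 0], "jaw": 1}, {"offset": [0, 0, -0.004], "turn": [0, 0, 0], "jaw": 1}])

```text
time_s: 4.05
tcp_pos: [0.4417, 0.1392, 0.0796]
orientation: [0.388, -3.113, 0.001]
ft_force: [0.1, -0.4, -0.3]
width: -0.0001
```

Run:
```python
from bench import robot
import cv2
from h import *
c=robot.camera("wrist");o=robot.get_obs();print(o["tcp_pos"],o["ft_force"],o["moment"])
cv2.imwrite("pics/w2.png",c["img"])
```

```text
[0.44164777 0.13922283 0.07942061] [0.17678785 0.0409652  0.48203795] [-0.01098921 -0.00617796  0.02180045]
```

View pics/w2.png

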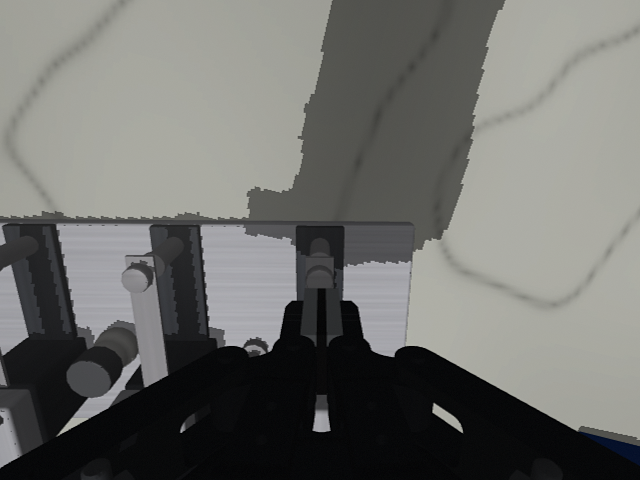

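Run:
```python
from bench import robot
from h import *
c=robot.camera("wrist");o=robot.get_obs();t=o["tcp_pos"]
print("tip",proj(c,t-[0,0,.014]),"tcp",proj(c,t),"btn",proj(c,(.4435,.138,.073)), "mid",proj(c,(.465,.051,.073)))
for p in [(319,270),(137,277)]:print(back(c,*p,.073))
for z in (0,.005,.01,.014):
  for dx in(-.011,.011):
    print(z,dx,proj(c,t-[0,0,z]-np.array([.971,.237,0])*dx))
```

```text
tip [322.81954757 272.6717632 ] tcp [322.93775292 284.31800657] btn [319.40545407 281.60907277] mid [133.27671641 280.7206022 ]
[0.43771149 0.13634669 0.073     ]
[0.46261598 0.05252359 0.073     ]
0 -0.011 [322.72113982 305.675296  ]
0 0.011 [323.16220321 262.18799827]
0.005 -0.011 [322.68319963 300.85698008]
0.005 0.011 [323.11137475 258.33885829]
0.01 -0.011 [322.64713176 296.27644399]
0.01 0.011 [323.06314076 254.68619189]
0.014 -0.011 [322.61953419 292.77161744]
0.014 0.011 [323.02629075 251.89561308]
```

Run:
```python
import cv2
i=cv2.imread("pics/w2.png")[210:440,200:440]
i=cv2.convertScaleAbs(i,alpha=1.6,beta=25)
cv2.imwrite("pics/w2z.png",cv2.resize(i,None,fx=2.5,fy=2.5,interpolation=cv2.INTER_CUBIC))
from bench import robot
from h import *
c=robot.camera("wrist");o=robot.get_obs();R=np.array(c["R"]);print(-R.T@c["t"],R[2],o["tcp_pos"])
s=robot.camera("scene")["img"][140:240,260:400];cv2.imwrite("pics/s2z.png",cv2.resize(s,None,fx=5.5,fy=5.5,interpolation=cv2.INTER_CUBIC))
```

```text
[0.36896104 0.12007497 0.24586076] [ 0.2836587   0.0714217  -0.95626183] [0.44168666 0.13924325 0.07957517]
```

View pics/w2z.png

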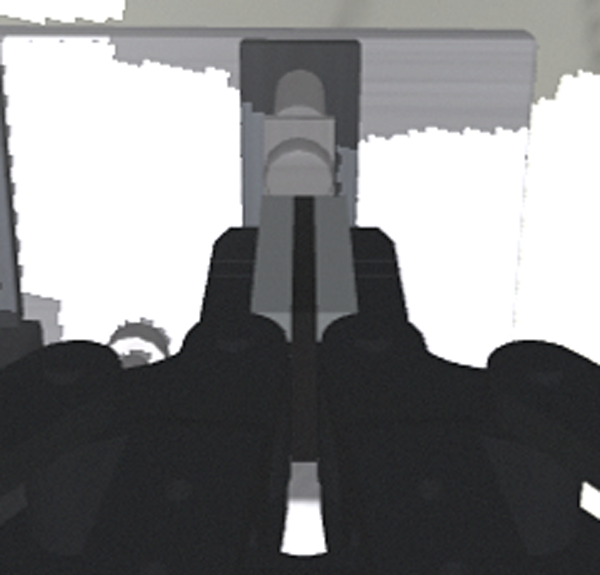

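View pics/s2z.png

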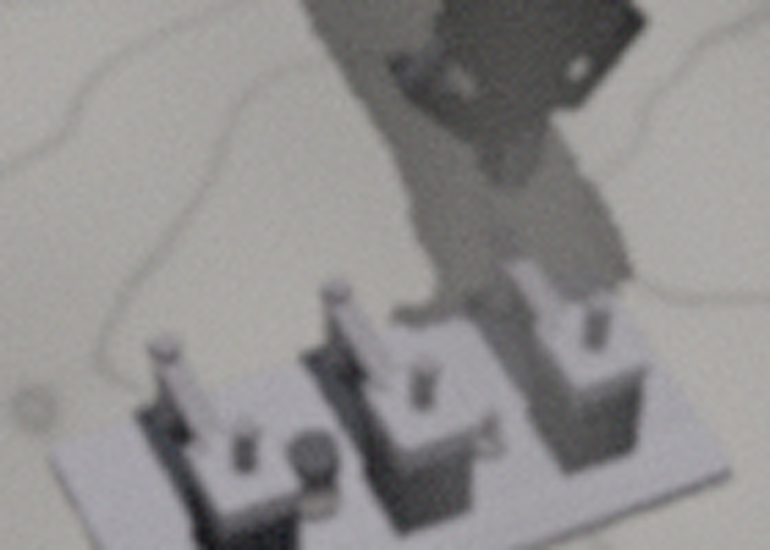

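Run:
```python
import cv2
from bench import robot
from h import *
c=robot.camera("scene");o=robot.get_obs();t=o["tcp_pos"];print(o["ft_force"])
g=lambda p:((p[0]-320+.5)*8-.5,(p[1]-160+.5)*8-.5)
i=cv2.resize(c["img"][160:225,320:390],None,fx=8,fy=8,interpolation=cv2.INTER_CUBIC)
i=cv2.convertScaleAbs(i,alpha=1.8,beta=20)
for X,col in [(t-[0,0,.014],(0,0,255)),(t,(0,255,0)),((.4435,.138,.073),(255,0,0))]:
    p=g(proj(c,X));print(p);cv2.drawMarker(i,tuple(int(a) for a in p),col,0,14,1)
cv2.imwrite("pics/s3.png",i)
```

```text
[ 0.54611228 -0.46507516 -0.0607542 ]
(np.float64(251.16787252186987), np.float64(185.67969455724256))
(np.float64(253.5712806572892), np.float64(156.93961144705463))
(np.float64(249.99522255839156), np.float64(174.8748768768985))
```

View pics/s3.png

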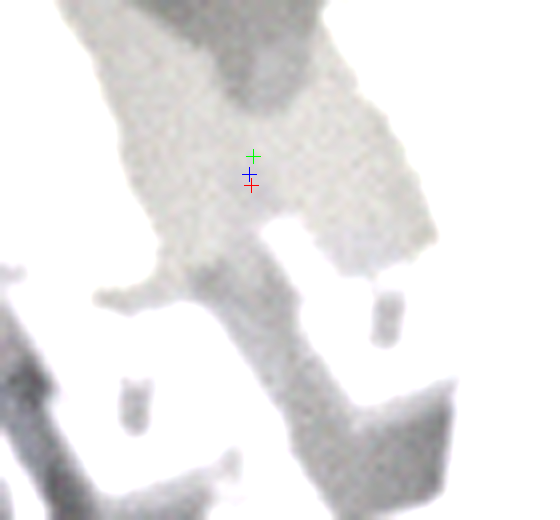

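Run:
```python
from bench import robot
from h import *
c=robot.camera("scene");w=robot.camera("wrist");t=robot.get_obs()["tcp_pos"]
ux=np.array([.971,.237,0])
for dz in np.arange(-.014,.06,.006):
    print(round(dz,3),[ (proj(c,t+[0,0,dz]+a*ux)[1].round(1),proj(w,t+[0,0,dz]+a*ux)[1].round(1)) for a in(-.011,0,.011)])
print("seen scene row",160+110.5/8-.5,"wrist 288")
```

```text
-0.014 [(np.float64(180.1), np.float64(251.9)), (np.float64(182.8), np.float64(272.6)), (np.float64(185.5), np.float64(292.7))]
-0.008 [(np.float64(178.5), np.float64(256.1)), (np.float64(181.2), np.float64(277.4)), (np.float64(184.0), np.float64(298.0))]
-0.002 [(np.float64(177.0), np.float64(260.6)), (np.float64(179.7), np.float64(282.5)), (np.float64(182.4), np.float64(303.7))]
0.004 [(np.float64(175.4), np.float64(265.4)), (np.float64(178.1), np.float64(287.9)), (np.float64(180.9), np.float64(309.7))]
0.01 [(np.float64(173.9), np.float64(270.5)), (np.float64(176.6), np.float64(293.7)), (np.float64(179.3), np.float64(316.1))]
0.016 [(np.float64(172.3), np.float64(276.0)), (np.float64(175.0), np.float64(299.9)), (np.float64(177.7), np.float64(322.9))]
0.022 [(np.float64(170.7), np.float64(281.9)), (np.float64(173.4), np.float64(306.5)), (np.float64(176.2), np.float64(330.2))]
0.028 [(np.float64(169.1), np.float64(288.2)), (np.float64(171.8), np.float64(313.6)), (np.float64(174.6), np.float64(338.0))]
0.034 [(np.float64(167.5), np.float64(295.1)), (np.float64(170.2), np.float64(321.3)), (np.float64(173.0), np.float64(346.4))]
0.04 [(np.float64(165.9), np.float64(302.5)), (np.float64(168.6), np.float64(329.6)), (np.float64(171.3), np.float64(355.5))]
0.046 [(np.float64(164.3), np.float64(310.5)), (np.float64(167.0), np.float64(338.6)), (np.float64(169.7), np.float64(365.4))]
0.052 [(np.float64(162.6), np.float64(319.2)), (np.float64(165.3), np.float64(348.3)), (np.float64(168.1), np.float64(376.0))]
0.058 [(np.float64(161.0), np.float64(328.8)), (np.float64(163.7), np.float64(359.0)), (np.float64(166.4), np.float64(387.7))]
seen scene row 173.3125 wrist 288
```

Something disagrees. With the TCP at z=0.0796, the wrist view (tip edge at row 288) and the scene view (tip at row 173) both put the fingertips near z≈0.107. The stated 14 mm reach would put them at 0.066. The force also shows no contact, so I'm going by the pictures and the force. I'll descend partway and look again.

>>> jog_arm(commands=[{"turn": [0, 0, 0], "offset": [0, 0, -0.003], "jaw": 1}, {"turn": [0, 0, 0], "offset": [0, 0, -0.006], "jaw": 1}, {"turn": [0, 0, 0], "offset": [0, 0, -0.009], "jaw": 1}, {"turn": [0, 0, 0], "offset": [0, 0, -0.012], "jaw": 1}, {"turn": [0, 0, 0], "offset": [0, 0, -0.015], "jaw": 1}])

```text
time_s: 4.82
tcp_pos: [0.4417, 0.1392, 0.0642]
orientation: [0.388, -3.113, 0.001]
ft_force: [0.7, 0.2, 0.3]
width: 0.0
```

```bash
cat > look.py <<'E'
import cv2,sys
from bench import robot
from h import *
n=sys.argv[1]
c=robot.camera("scene");w=robot.camera("wrist");o=robot.get_obs();print(o["tcp_pos"],o["ft_force"])
a=cv2.resize(c["img"][160:225,320:390],None,fx=6,fy=6,interpolation=cv2.INTER_CUBIC)
b=cv2.resize(w["img"][200:395,215:425],None,fx=2,fy=2,interpolation=cv2.INTER_CUBIC)
im=np.hstack([a[:390],b[:390,:380]])
cv2.imwrite(f"pics/{n}.png",cv2.convertScaleAbs(im,alpha=1.5,beta=15))
E
python3 look.py l1
```

```text
[0.44122954 0.13918494 0.0639891 ] [-0.71670709 -0.33364565 -0.59422861]
```

View pics/l1.png

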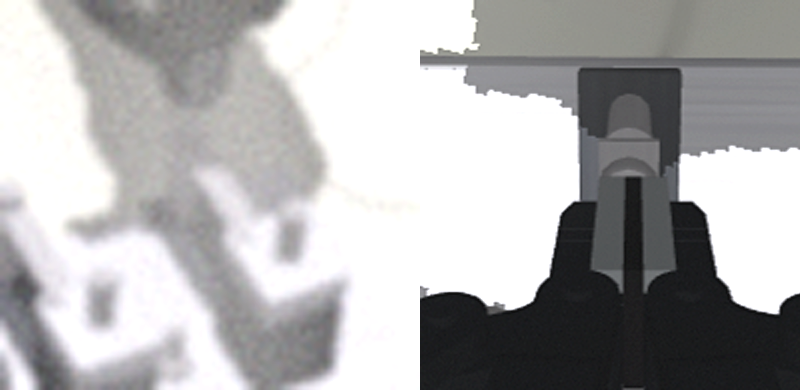

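>>> jog_arm(commands=[{"turn": [0, 0, 0], "offset": [0, 0, -0.0025], "jaw": 1}, {"turn": [0, 0, 0], "offset": [0, 0, -0.005], "jaw": 1}, {"turn": [0, 0, 0], "offset": [0, 0, -0.0075], "jaw": 1}, {"turn": [0, 0, 0], "offset": [0, 0, -0.01], "jaw": 1}, {"turn": [0, 0, 0], "offset": [0, 0, -0.012], "jaw": 1}])

```text
time_s: 5.33
tcp_pos: [0.4411, 0.1392, 0.0517]
orientation: [0.388, -3.112, 0.001]
ft_force: [0.2, -0.6, 0.5]
width: 0.0001
```

>>> jog_arm(commands=[{"offset": [0, 0, -0.0008], "turn": [0, 0, 0], "jaw": 1}, {"offset": [0, 0, -0.0016], "turn": [0, 0, 0], "jaw": 1}, {"offset": [0, 0, -0.0024], "turn": [0, 0, 0], "jaw": 1}, {"offset": [0, 0, -0.0032], "turn": [0, 0, 0], "jaw": 1}, {"offset": [0, 0, -0.004], "turn": [0, 0, 0], "jaw": 1}])

```text
time_s: 5.75
tcp_pos: [0.4412, 0.1392, 0.0477]
orientation: [0.388, -3.112, 0.001]
ft_force: [-1.6, 0.6, 0.5]
width: 0.0001
```

>>> jog_arm(commands=[{"offset": [0, 0, -0.0008], "turn": [0, 0, 0], "jaw": 1}, {"offset": [0, 0, -0.0016], "turn": [0, 0, 0], "jaw": 1}, {"offset": [0, 0, -0.0024], "turn": [0, 0, 0], "jaw": 1}, {"offset": [0, 0, -0.0032], "turn": [0, 0, 0], "jaw": 1}, {"offset": [0, 0, -0.004], "turn": [0, 0, 0], "jaw": 1}])

```text
time_s: 6.17
tcp_pos: [0.4409, 0.1391, 0.0437]
orientation: [0.387, -3.111, 0.001]
ft_force: [-2.0, -0.7, 4.3]
width: 0.0001
```

```bash
python3 look.py l2
```

```text
[0.44087142 0.13908118 0.04364979] [-2.6760351  -0.93110737  3.6619305 ]
```

View pics/l2.png

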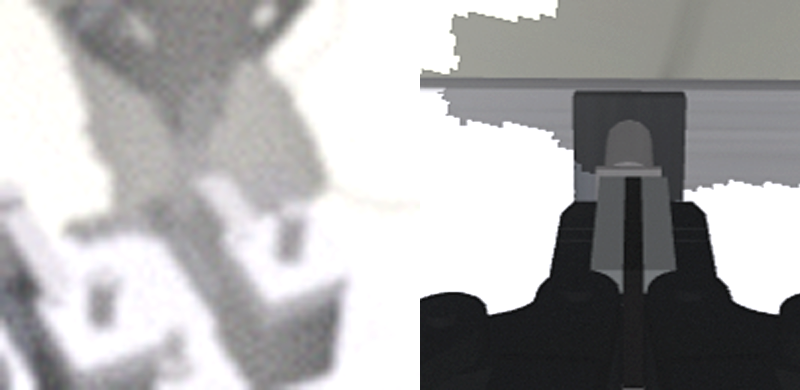

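The fingertips are now on the button: Fz is about 4 N and the pad covers the button in the wrist view. I'll keep creeping.

>>> jog_arm(commands=[{"offset": [0, 0, -0.0006], "turn": [0, 0, 0], "jaw": 1}, {"offset": [0, 0, -0.0012], "turn": [0, 0, 0], "jaw": 1}, {"offset": [0, 0, -0.0018], "turn": [0, 0, 0], "jaw": 1}])

```text
time_s: 6.52
tcp_pos: [0.4408, 0.1391, 0.0419]
orientation: [0.387, -3.111, 0.001]
ft_force: [-2.7, -0.9, 5.3]
width: -0.0003
```

>>> jog_arm(commands=[{"offset": [0, 0, -0.0006], "turn": [0, 0, 0], "jaw": 1}, {"offset": [0, 0, -0.0012], "turn": [0, 0, 0], "jaw": 1}, {"offset": [0, 0, -0.0018], "turn": [0, 0, 0], "jaw": 1}])

```text
time_s: 6.77
tcp_pos: [0.4408, 0.1391, 0.0402]
orientation: [0.387, -3.111, 0.001]
ft_force: [-3.1, -0.8, 5.9]
width: 0.0
```

>>> jog_arm(commands=[{"offset": [0, 0, -0.0004], "turn": [0, 0, 0], "jaw": 1}, {"offset": [0, 0, -0.0008], "turn": [0, 0, 0], "jaw": 1}])

```text
time_s: 6.93
tcp_pos: [0.4407, 0.1391, 0.0396]
orientation: [0.387, -3.111, 0.001]
ft_force: [-3.5, -1.0, 5.9]
width: 0.0003
```

>>> jog_arm(commands=[{"offset": [0, 0, -0.0004], "turn": [0, 0, 0], "jaw": 1}, {"offset": [0, 0, -0.0008], "turn": [0, 0, 0], "jaw": 1}])

```text
time_s: 7.1
tcp_pos: [0.4408, 0.1391, 0.039]
orientation: [0.388, -3.111, 0.002]
ft_force: [-2.3, -1.4, 7.3]
width: 0.0001
```

>>> jog_arm(commands=[{"offset": [0, 0, -0.0004], "turn": [0, 0, 0], "jaw": 1}, {"offset": [0, 0, -0.0008], "turn": [0, 0, 0], "jaw": 1}])

```text
time_s: 7.27
tcp_pos: [0.4408, 0.1391, 0.0385]
orientation: [0.388, -3.111, 0.002]
ft_force: [-2.3, -0.2, 7.6]
width: -0.0
```

>>> jog_arm(commands=[{"offset": [0, 0, -0.0004], "turn": [0, 0, 0], "jaw": 1}, {"offset": [0, 0, -0.0008], "turn": [0, 0, 0], "jaw": 1}, {"offset": [0, 0, -0.0012], "turn": [0, 0, 0], "jaw": 1}])

```text
time_s: 7.52
tcp_pos: [0.4408, 0.1391, 0.0376]
orientation: [0.388, -3.112, 0.002]
ft_force: [-3.5, -0.9, 8.0]
width: 0.0
```

>>> jog_arm(commands=[{"offset": [0, 0, -0.0004], "turn": [0, 0, 0], "jaw": 1}, {"offset": [0, 0, -0.0008], "turn": [0, 0, 0], "jaw": 1}, {"offset": [0, 0, -0.0012], "turn": [0, 0, 0], "jaw": 1}])

```text
time_s: 7.77
tcp_pos: [0.4408, 0.1391, 0.0368]
orientation: [0.388, -3.112, 0.002]
ft_force: [-3.6, 0.1, 7.7]
width: 0.0
```

>>> jog_arm(commands=[{"offset": [0, 0, -0.0004], "turn": [0, 0, 0], "jaw": 1}, {"offset": [0, 0, -0.0008], "turn": [0, 0, 0], "jaw": 1}])

```text
time_s: 7.93
tcp_pos: [0.4409, 0.1391, 0.0364]
orientation: [0.388, -3.112, 0.002]
ft_force: [-3.7, -1.0, 8.5]
width: 0.0
```

>>> jog_arm(commands=[{"offset": [0, 0, -0.0004], "turn": [0, 0, 0], "jaw": 1}, {"offset": [0, 0, -0.0008], "turn": [0, 0, 0], "jaw": 1}])

```text
time_s: 8.1
tcp_pos: [0.4409, 0.1391, 0.0361]
orientation: [0.388, -3.112, 0.002]
ft_force: [-3.7, -0.5, 9.0]
width: -0.0
```

>>> jog_arm(commands=[{"offset": [0, 0, -0.0004], "turn": [0, 0, 0], "jaw": 1}, {"offset": [0, 0, -0.0008], "turn": [0, 0, 0], "jaw": 1}])

```text
time_s: 8.27
tcp_pos: [0.4409, 0.1391, 0.0358]
orientation: [0.388, -3.113, 0.002]
ft_force: [-4.4, -1.0, 8.6]
width: 0.0
```

>>> jog_arm(commands=[{"offset": [0, 0, -0.0004], "turn": [0, 0, 0], "jaw": 1}, {"offset": [0, 0, -0.0008], "turn": [0, 0, 0], "jaw": 1}])

```text
time_s: 8.43
tcp_pos: [0.4409, 0.1391, 0.0355]
orientation: [0.388, -3.113, 0.002]
ft_force: [-4.8, 0.2, 9.4]
width: -0.0001
```

>>> jog_arm(commands=[{"offset": [0, 0, -0.0006], "turn": [0, 0, 0], "jaw": 1}, {"offset": [0, 0, -0.0012], "turn": [0, 0, 0], "jaw": 1}, {"offset": [0, 0, -0.0016], "turn": [0, 0, 0], "jaw": 1}])

```text
time_s: 8.68
tcp_pos: [0.441, 0.1391, 0.0349]
orientation: [0.388, -3.114, 0.002]
ft_force: [-6.5, -0.8, 17.2]
width: -0.0001
```

>>> jog_arm(commands=[{"offset": [0, 0, -0.0008], "turn": [0, 0, 0], "jaw": 1}, {"offset": [0, 0, -0.0014], "turn": [0, 0, 0], "jaw": 1}])

```text
time_s: 8.85
tcp_pos: [0.4411, 0.1391, 0.0347]
orientation: [0.389, -3.114, 0.003]
ft_force: [-8.2, -1.3, 21.3]
width: 0.0001
```

The stop is reached: the force jumped from about 9.4 to 17–21 N at z≈0.035. I'll ease off slightly and hold.

>>> jog_arm(commands=[{"offset": [0, 0, -0.0004], "turn": [0, 0, 0], "jaw": 1}, {"offset": [0, 0, -0.0004], "turn": [0, 0, 0], "jaw": 1}, {"offset": [0, 0, -0.0004], "turn": [0, 0, 0], "jaw": 1}, {"offset": [0, 0, -0.0004], "turn": [0, 0, 0], "jaw": 1}])

```text
time_s: 9.18
tcp_pos: [0.441, 0.1391, 0.0351]
orientation: [0.389, -3.115, 0.003]
ft_force: [-4.5, -1.4, 11.2]
width: -0.0003
```

The left strip is sound: about 0.65 N/mm, 9.4 N at the stop, with the stop at about 14 mm. I'll release it and move to the middle. Contact is now calibrated at TCP z≈0.0495.

>>> jog_arm(commands=[{"offset": [0, 0, 0.01], "turn": [0, 0, 0], "jaw": 1}, {"offset": [0, 0, 0.02], "turn": [0, 0, 0], "jaw": 1}, {"offset": [0, 0, 0.035], "turn": [0, 0, 0], "jaw": 1}, {"offset": [0.006, -0.025, 0.035], "turn": [0, 0, 0], "jaw": 1}, {"offset": [0.012, -0.05, 0.035], "turn": [0, 0, 0], "jaw": 1}])

```text
time_s: 9.6
tcp_pos: [0.4545, 0.0895, 0.0709]
orientation: [-0.394, 3.116, -0.003]
ft_force: [-0.1, -0.4, 0.4]
width: 0.0003
```

>>> jog_arm(commands=[{"offset": [0.006, -0.025, 0], "turn": [0, 0, 0], "jaw": 1}, {"offset": [0.01, -0.037, 0], "turn": [0, 0, 0], "jaw": 1}, {"offset": [0.01, -0.037, 0], "turn": [0, 0, 0], "jaw": 1}])

```text
time_s: 9.85
tcp_pos: [0.4664, 0.0504, 0.0709]
orientation: [-0.389, 3.115, -0.004]
ft_force: [-0.2, 0.3, 0.3]
width: 0.0
```

```bash
python3 look.py l3
```

```text
[0.46477592 0.05226328 0.07062342] [0.21770051 0.25478864 0.80667401]
```

View pics/l3.png

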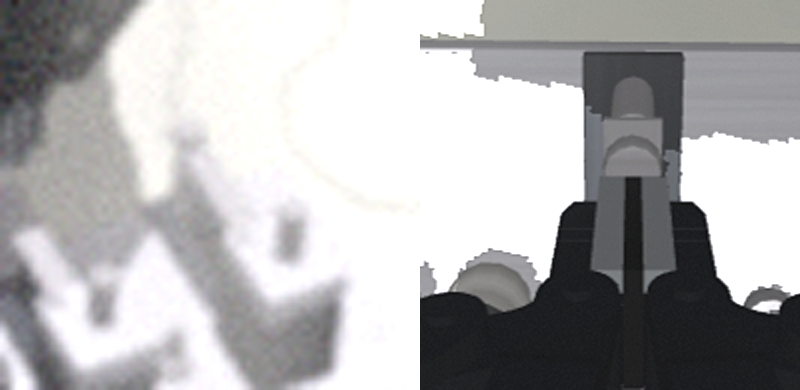

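The left strip is back up, and the finger is lined up over the middle button.

>>> jog_arm(commands=[{"offset": [0, 0, -0.008], "turn": [0, 0, 0], "jaw": 1}, {"offset": [0, 0, -0.014], "turn": [0, 0, 0], "jaw": 1}, {"offset": [0, 0, -0.018], "turn": [0, 0, 0], "jaw": 1}, {"offset": [0, 0, -0.02], "turn": [0, 0, 0], "jaw": 1}, {"offset": [0, 0, -0.021], "turn": [0, 0, 0], "jaw": 1}])

```text
time_s: 10.37
tcp_pos: [0.4641, 0.0528, 0.0488]
orientation: [0.393, -3.116, 0.002]
ft_force: [-0.1, 0.1, 0.8]
width: -0.0001
```

>>> jog_arm(commands=[{"offset": [0, 0, -0.0008], "turn": [0, 0, 0], "jaw": 1}, {"offset": [0, 0, -0.0016], "turn": [0, 0, 0], "jaw": 1}, {"offset": [0, 0, -0.0024], "turn": [0, 0, 0], "jaw": 1}, {"offset": [0, 0, -0.0032], "turn": [0, 0, 0], "jaw": 1}, {"offset": [0, 0, -0.004], "turn": [0, 0, 0], "jaw": 1}])

```text
time_s: 10.78
tcp_pos: [0.4638, 0.0529, 0.045]
orientation: [0.393, -3.116, 0.001]
ft_force: [-1.5, 0.4, 2.2]
width: -0.0001
```

>>> jog_arm(commands=[{"offset": [0, 0, -0.0008], "turn": [0, 0, 0], "jaw": 1}, {"offset": [0, 0, -0.0016], "turn": [0, 0, 0], "jaw": 1}, {"offset": [0, 0, -0.0024], "turn": [0, 0, 0], "jaw": 1}])

```text
time_s: 11.03
tcp_pos: [0.4637, 0.0529, 0.0427]
orientation: [0.393, -3.116, 0.001]
ft_force: [-1.8, 1.1, 5.0]
width: 0.0001
```

>>> jog_arm(commands=[{"offset": [0, 0, -0.0006], "turn": [0, 0, 0], "jaw": 1}, {"offset": [0, 0, -0.0012], "turn": [0, 0, 0], "jaw": 1}, {"offset": [0, 0, -0.0018], "turn": [0, 0, 0], "jaw": 1}])

```text
time_s: 11.28
tcp_pos: [0.4637, 0.0529, 0.041]
orientation: [0.393, -3.116, 0.001]
ft_force: [-2.3, 0.7, 6.0]
width: -0.0002
```

>>> jog_arm(commands=[{"offset": [0, 0, -0.0005], "turn": [0, 0, 0], "jaw": 1}, {"offset": [0, 0, -0.001], "turn": [0, 0, 0], "jaw": 1}])

```text
time_s: 11.45
tcp_pos: [0.4636, 0.0529, 0.0402]
orientation: [0.393, -3.116, 0.001]
ft_force: [-2.4, -0.4, 6.3]
width: -0.0003
```

>>> jog_arm(commands=[{"offset": [0, 0, -0.0005], "turn": [0, 0, 0], "jaw": 1}, {"offset": [0, 0, -0.001], "turn": [0, 0, 0], "jaw": 1}])

```text
time_s: 11.62
tcp_pos: [0.4637, 0.0529, 0.0394]
orientation: [0.393, -3.116, 0.001]
ft_force: [-3.7, 0.8, 6.7]
width: -0.0002
```

>>> jog_arm(commands=[{"offset": [0, 0, -0.0005], "turn": [0, 0, 0], "jaw": 1}, {"offset": [0, 0, -0.001], "turn": [0, 0, 0], "jaw": 1}])

```text
time_s: 11.78
tcp_pos: [0.4637, 0.0529, 0.0389]
orientation: [0.393, -3.116, 0.001]
ft_force: [-5.0, -0.4, 11.9]
width: -0.0001
```

>>> jog_arm(commands=[{"offset": [0, 0, -0.0005], "turn": [0, 0, 0], "jaw": 1}, {"offset": [0, 0, -0.001], "turn": [0, 0, 0], "jaw": 1}])

```text
time_s: 11.95
tcp_pos: [0.4638, 0.0529, 0.0387]
orientation: [0.393, -3.117, 0.002]
ft_force: [-5.9, -0.5, 16.0]
width: -0.0
```

The stop shows clearly: the force stepped from 6.7 to 12 to 16 N. Holding.

>>> jog_arm(commands=[{"offset": [0, 0, -0.0005], "turn": [0, 0, 0], "jaw": 1}, {"offset": [0, 0, -0.0005], "turn": [0, 0, 0], "jaw": 1}, {"offset": [0, 0, -0.0005], "turn": [0, 0, 0], "jaw": 1}, {"offset": [0, 0, -0.0005], "turn": [0, 0, 0], "jaw": 1}])

```text
time_s: 12.28
tcp_pos: [0.4638, 0.0529, 0.0389]
orientation: [-0.393, 3.117, -0.002]
ft_force: [-4.6, 0.4, 10.1]
width: 0.0001
```

>>> jog_arm(commands=[{"offset": [0, 0, 0.01], "turn": [0, 0, 0], "jaw": 1}, {"offset": [0, 0, 0.02], "turn": [0, 0, 0], "jaw": 1}, {"offset": [0, 0, 0.032], "turn": [0, 0, 0], "jaw": 1}, {"offset": [0.006, -0.025, 0.032], "turn": [0, 0, 0], "jaw": 1}, {"offset": [0.012, -0.05, 0.032], "turn": [0, 0, 0], "jaw": 1}])

```text
time_s: 12.7
tcp_pos: [0.4769, 0.0029, 0.0716]
orientation: [-0.398, 3.114, -0.003]
ft_force: [1.0, -0.2, -0.3]
width: 0.0001
```

>>> jog_arm(commands=[{"offset": [0.005, -0.022, 0], "turn": [0, 0, 0], "jaw": 1}, {"offset": [0.009, -0.037, 0], "turn": [0, 0, 0], "jaw": 1}, {"offset": [0.009, -0.037, 0], "turn": [0, 0, 0], "jaw": 1}])

```text
time_s: 12.95
tcp_pos: [0.4877, -0.0369, 0.0716]
orientation: [-0.392, 3.112, -0.006]
ft_force: [-0.4, -0.6, 0.1]
width: -0.0003
```

```bash
python3 look.py l4
```

```text
[ 0.48595104 -0.03444512  0.07128573] [-0.1890346   0.33620598  0.06820371]
```

View pics/l4.png

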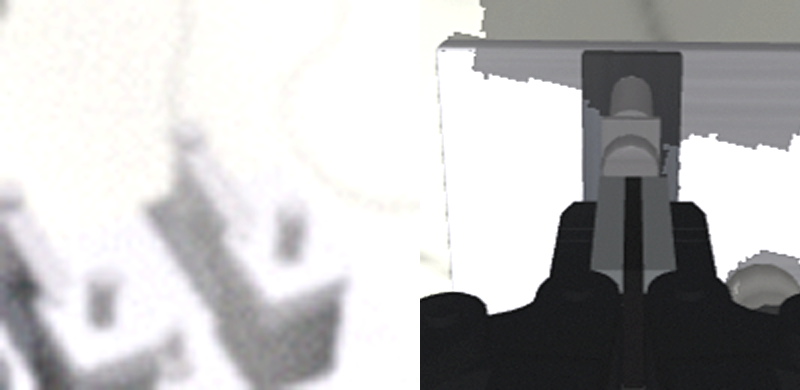

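The middle strip is sound: about 0.65 N/mm, with a stop at about 10 mm. Both strips are back up and the finger is lined up over the right button.

>>> jog_arm(commands=[{"offset": [0, 0, -0.008], "turn": [0, 0, 0], "jaw": 1}, {"offset": [0, 0, -0.014], "turn": [0, 0, 0], "jaw": 1}, {"offset": [0, 0, -0.018], "turn": [0, 0, 0], "jaw": 1}, {"offset": [0, 0, -0.02], "turn": [0, 0, 0], "jaw": 1}, {"offset": [0, 0, -0.021], "turn": [0, 0, 0], "jaw": 1}])

```text
time_s: 13.47
tcp_pos: [0.4853, -0.0338, 0.0495]
orientation: [-0.397, 3.115, -0.002]
ft_force: [-0.9, 0.1, 0.1]
width: 0.0001
```

>>> jog_arm(commands=[{"offset": [0, 0, -0.0008], "turn": [0, 0, 0], "jaw": 1}, {"offset": [0, 0, -0.0016], "turn": [0, 0, 0], "jaw": 1}, {"offset": [0, 0, -0.0024], "turn": [0, 0, 0], "jaw": 1}, {"offset": [0, 0, -0.0032], "turn": [0, 0, 0], "jaw": 1}, {"offset": [0, 0, -0.004], "turn": [0, 0, 0], "jaw": 1}])

```text
time_s: 13.88
tcp_pos: [0.4853, -0.0337, 0.0456]
orientation: [-0.397, 3.115, -0.002]
ft_force: [-2.0, 0.2, 0.5]
width: 0.0003
```

>>> jog_arm(commands=[{"offset": [0, 0, -0.0008], "turn": [0, 0, 0], "jaw": 1}, {"offset": [0, 0, -0.0016], "turn": [0, 0, 0], "jaw": 1}, {"offset": [0, 0, -0.0024], "turn": [0, 0, 0], "jaw": 1}, {"offset": [0, 0, -0.0032], "turn": [0, 0, 0], "jaw": 1}])

```text
time_s: 14.22
tcp_pos: [0.4851, -0.0338, 0.0424]
orientation: [-0.397, 3.115, -0.002]
ft_force: [-0.8, 0.6, 2.0]
width: -0.0004
```

>>> jog_arm(commands=[{"offset": [0, 0, -0.0006], "turn": [0, 0, 0], "jaw": 1}, {"offset": [0, 0, -0.0012], "turn": [0, 0, 0], "jaw": 1}, {"offset": [0, 0, -0.0018], "turn": [0, 0, 0], "jaw": 1}])

```text
time_s: 14.47
tcp_pos: [0.485, -0.0338, 0.0406]
orientation: [-0.397, 3.115, -0.002]
ft_force: [-2.4, 0.4, 2.6]
width: -0.0003
```

This strip is soft, with 2.6 N at about 9 mm. I'll continue to its stop.

>>> jog_arm(commands=[{"offset": [0, 0, -0.0005], "turn": [0, 0, 0], "jaw": 1}, {"offset": [0, 0, -0.001], "turn": [0, 0, 0], "jaw": 1}, {"offset": [0, 0, -0.0015], "turn": [0, 0, 0], "jaw": 1}])

```text
time_s: 14.72
tcp_pos: [0.485, -0.0338, 0.0391]
orientation: [-0.397, 3.115, -0.002]
ft_force: [-1.6, -0.5, 3.5]
width: 0.0005
```

>>> jog_arm(commands=[{"offset": [0, 0, -0.0005], "turn": [0, 0, 0], "jaw": 1}, {"offset": [0, 0, -0.001], "turn": [0, 0, 0], "jaw": 1}])

```text
time_s: 14.88
tcp_pos: [0.4851, -0.0338, 0.0382]
orientation: [-0.397, 3.115, -0.002]
ft_force: [-2.0, -0.7, 3.9]
width: -0.0001
```

>>> jog_arm(commands=[{"offset": [0, 0, -0.0005], "turn": [0, 0, 0], "jaw": 1}, {"offset": [0, 0, -0.001], "turn": [0, 0, 0], "jaw": 1}])

```text
time_s: 15.05
tcp_pos: [0.4851, -0.0338, 0.0372]
orientation: [-0.397, 3.115, -0.002]
ft_force: [-2.4, 0.4, 6.9]
width: 0.0002
```

>>> jog_arm(commands=[{"offset": [0, 0, -0.0005], "turn": [0, 0, 0], "jaw": 1}, {"offset": [0, 0, -0.001], "turn": [0, 0, 0], "jaw": 1}])

```text
time_s: 15.22
tcp_pos: [0.4852, -0.0339, 0.0369]
orientation: [-0.397, 3.115, -0.002]
ft_force: [-5.9, 0.4, 13.3]
width: -0.0003
```

The stop is at about 12 mm and the strip gives about 4 N there, so the right strip is the tired one. I'll hold, release, and go to the collar.

>>> jog_arm(commands=[{"offset": [0, 0, -0.0005], "turn": [0, 0, 0], "jaw": 1}, {"offset": [0, 0, -0.0005], "turn": [0, 0, 0], "jaw": 1}, {"offset": [0, 0, -0.0005], "turn": [0, 0, 0], "jaw": 1}, {"offset": [0, 0, -0.0005], "turn": [0, 0, 0], "jaw": 1}])

```text
time_s: 15.55
tcp_pos: [0.4852, -0.0339, 0.037]
orientation: [-0.397, 3.115, -0.003]
ft_force: [-4.8, 0.1, 9.4]
width: 0.0003
```

>>> jog_arm(commands=[{"offset": [0, 0, 0.015], "turn": [0, 0, 0], "jaw": 1}, {"offset": [0, 0, 0.05], "turn": [0, 0, 0], "jaw": 1}, {"offset": [0, 0, 0.085], "turn": [0, 0, 0], "jaw": 1}, {"offset": [0, -0.035, 0.1], "turn": [0, 0, 0], "jaw": 0}, {"offset": [0, -0.075, 0.1], "turn": [0, 0, 0], "jaw": -0.3}])

```text
time_s: 15.97
tcp_pos: [0.4885, -0.1089, 0.1414]
orientation: [-0.404, 3.106, -0.008]
ft_force: [1.2, -0.4, -0.2]
width: 0.0232
```

>>> jog_arm(commands=[{"offset": [0, -0.04, 0], "turn": [0, 0, 0], "jaw": -0.3}, {"offset": [0, -0.08, 0], "turn": [0, 0, 0], "jaw": -0.3}, {"offset": [0.01, -0.12, 0], "turn": [0, 0, 0], "jaw": -0.3}, {"offset": [0.025, -0.16, 0], "turn": [0, 0, 0], "jaw": -0.3}, {"offset": [0.04, -0.2, 0], "turn": [0, 0, 0], "jaw": -0.3}])

```text
time_s: 16.38
tcp_pos: [0.528, -0.3094, 0.1412]
orientation: [-0.403, 3.105, -0.009]
ft_force: [1.1, -0.2, 0.7]
width: 0.0558
```

>>> jog_arm(commands=[{"offset": [0, -0.005, 0], "turn": [0, 0, 0], "jaw": -0.3}, {"offset": [0, -0.005, 0], "turn": [0, 0, 0], "jaw": -0.3}])

```text
time_s: 16.55
tcp_pos: [0.5283, -0.3175, 0.1398]
orientation: [-0.397, 3.106, -0.009]
ft_force: [-0.4, 0.8, -0.1]
width: 0.0556
```

```bash
cat > wl.py <<'E'
import cv2,sys
from bench import robot
from h import *
n=sys.argv[1]
w=robot.camera("wrist");o=robot.get_obs();print(o["tcp_pos"],o["orientation"],o["ft_force"],o["width"],o["time_s"])
t=o["tcp_pos"]; print("axis at z=.032",proj(w,[t[0],t[1],.032]))
cv2.imwrite(f"pics/{n}.png",w["img"])
import pickle;w.pop("img");pickle.dump(w,open(n+".pkl","wb"))
E
python3 wl.py c1
```

```text
[ 0.52765039 -0.31518174  0.1399906 ] [-0.39970427  3.10669775 -0.00699614] [ 0.14725055 -0.02775124 -0.81301428] 0.05517635027753929 16.6
axis at z=.032 [326.68046796 220.91606595]
```

View pics/c1.png

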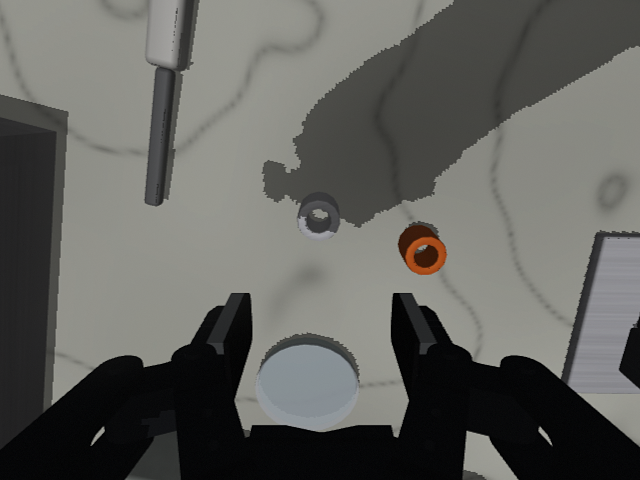

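The collar's top ring is centred at about (319,217) in the wrist view, with the orange look-alike at (423,255) to its right. The dish is at (308,385).

Run:
```python
import cv2,pickle
from h import *
w=pickle.load(open("c1.pkl","rb"))
i=cv2.imread("pics/c1.png")
cv2.imwrite("pics/c1z.png",cv2.resize(i[180:260,270:370],None,fx=7,fy=7,interpolation=cv2.INTER_CUBIC))
print(back(w,319,217,.032),back(w,308,385,.016),back(w,423,255,.032))
print([proj(w,X) for X in [(.5259,-.3196,.032),(.5339,-.318,.032)]])
```

```text
[ 0.52620614 -0.3213303   0.032     ] [ 0.68298974 -0.29125668  0.016     ] [ 0.53501678 -0.23876032  0.032     ]
[array([321.4125959 , 217.18847639]), array([320.78170523, 227.92341508])]
```

View pics/c1z.png

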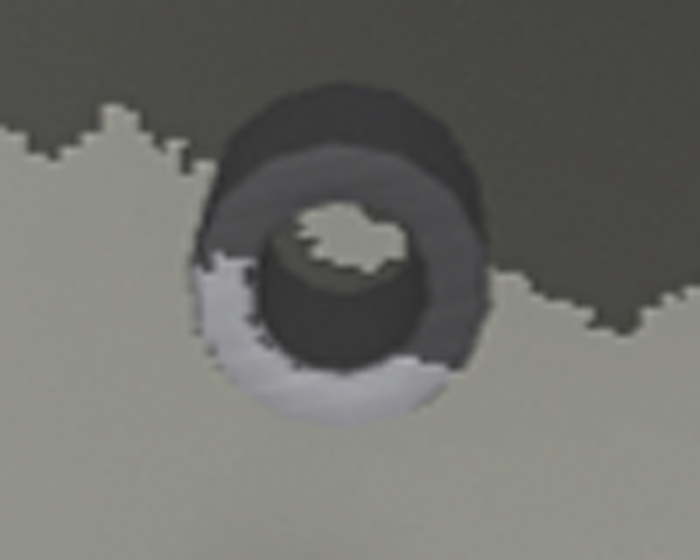

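>>> jog_arm(commands=[{"offset": [0.001, -0.005, -0.03], "turn": [0, 0, 0], "jaw": -0.3}, {"offset": [0.001, -0.006, -0.06], "turn": [0, 0, 0], "jaw": -0.3}, {"offset": [0.001, -0.006, -0.085], "turn": [0, 0, 0], "jaw": -0.3}, {"offset": [0.001, -0.006, -0.1], "turn": [0, 0, 0], "jaw": -0.3}, {"offset": [0.001, -0.006, -0.105], "turn": [0, 0, 0], "jaw": -0.3}])

```text
time_s: 17.02
tcp_pos: [0.5264, -0.3174, 0.032]
orientation: [-0.403, 3.11, 0.0]
ft_force: [-0.2, 0.1, 0.5]
width: 0.0555
```

```bash
python3 wl.py c2
```

```text
[ 0.5268358  -0.31789835  0.03254125] [-4.02982872e-01  3.10973134e+00 -8.02935223e-04] [ 0.34238166  0.56982762 -1.18928137] 0.05557305914189045 17.0667
axis at z=.032 [321.55885939 285.00134161]
```

View pics/c2.png

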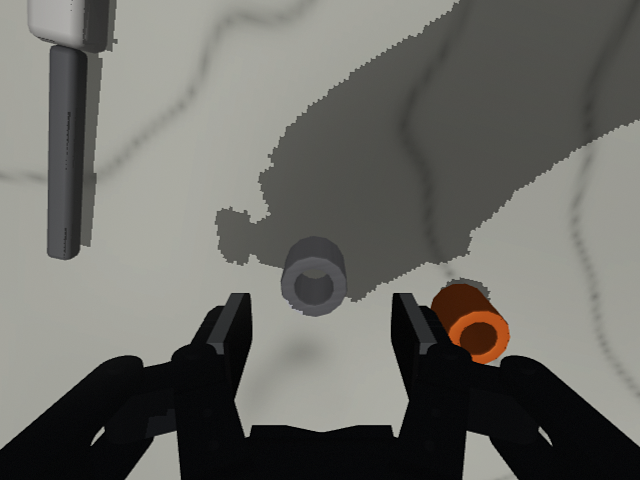

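The collar top is centred at (314,286) and the jaw axis projects to (321.6,285). I'll shift about 3.5 mm in -y and descend.

>>> jog_arm(commands=[{"offset": [0.0005, -0.0035, -0.01], "turn": [0, 0, 0], "jaw": -0.3}, {"offset": [0.0005, -0.0035, -0.02], "turn": [0, 0, 0], "jaw": -0.3}, {"offset": [0.0005, -0.0035, -0.03], "turn": [0, 0, 0], "jaw": -0.3}, {"offset": [0.0005, -0.0035, -0.035], "turn": [0, 0, 0], "jaw": -0.3}, {"offset": [0.0005, -0.0035, -0.035], "turn": [0, 0, 0], "jaw": -0.3}])

```text
time_s: 17.48
tcp_pos: [0.5265, -0.3207, -0.0038]
orientation: [-0.403, 3.111, 0.002]
ft_force: [-1.0, 0.3, 0.1]
width: 0.0557
```

```bash
python3 wl.py c3
```

```text
[ 0.52688073 -0.32108838 -0.00309287] [-4.02900291e-01  3.11062491e+00  6.00693710e-04] [ 0.01511966 -0.19040611  0.469076  ] 0.05577782287540223 17.5333
axis at z=.032 [322.16086461 325.2378456 ]
```

View pics/c3.png

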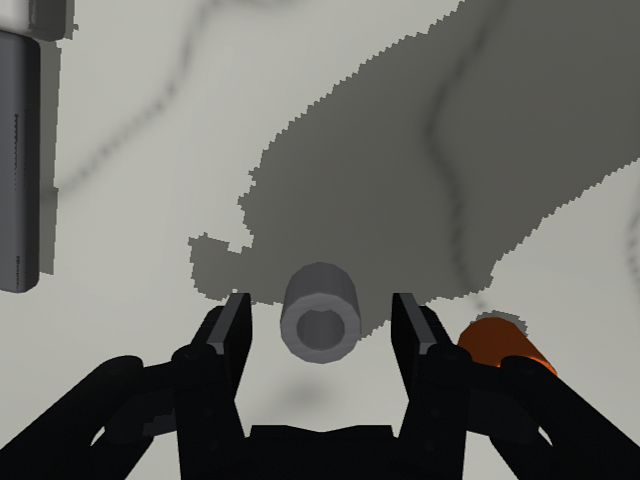

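>>> jog_arm(commands=[{"offset": [0.0005, 0, -0.005], "turn": [0, 0, 0], "jaw": -0.3}, {"offset": [0.0005, 0, -0.01], "turn": [0, 0, 0], "jaw": -0.3}, {"offset": [0.0005, 0, -0.014], "turn": [0, 0, 0], "jaw": -0.3}, {"offset": [0.0005, 0, -0.014], "turn": [0, 0, 0], "jaw": -0.3}])

```text
time_s: 17.87
tcp_pos: [0.5268, -0.3207, -0.0181]
orientation: [-0.403, 3.112, 0.002]
ft_force: [0.2, -0.6, 0.3]
width: 0.0554
```

```bash
python3 wl.py c4
```

```text
[ 0.52693835 -0.32077865 -0.01773296] [-4.02943605e-01  3.11142588e+00  1.94418497e-03] [-0.02706853  0.21126332 -0.34638086] 0.05573110252657347 17.9167
axis at z=.032 [323.27258097 346.58550033]
```

View pics/c4.png

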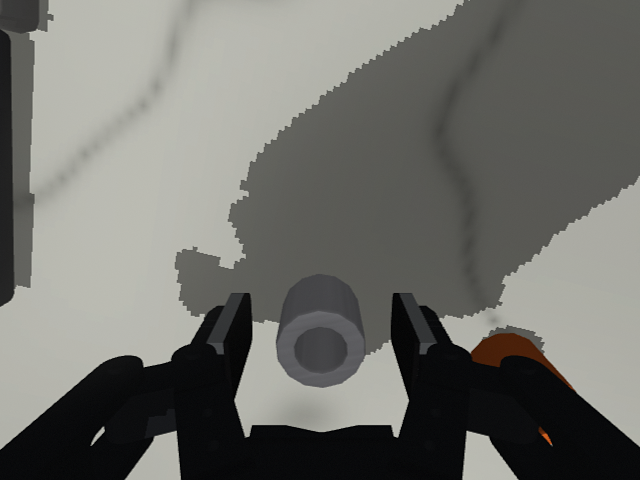

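The collar sits centred between the pads. Closing the jaws.

>>> jog_arm(commands=[{"offset": [0, 0, 0], "turn": [0, 0, 0], "jaw": 0.2}, {"offset": [0, 0, 0], "turn": [0, 0, 0], "jaw": 0.5}, {"offset": [0, 0, 0], "turn": [0, 0, 0], "jaw": 1}, {"offset": [0, 0, 0], "turn": [0, 0, 0], "jaw": 1}, {"offset": [0, 0, 0], "turn": [0, 0, 0], "jaw": 1}])

```text
time_s: 18.33
tcp_pos: [0.5272, -0.321, -0.0172]
orientation: [-0.403, 3.111, 0.001]
ft_force: [0.9, -0.6, 2.7]
width: 0.0306
```

>>> jog_arm(commands=[{"offset": [0, 0, 0], "turn": [0, 0, 0], "jaw": 1}, {"offset": [0, 0, 0.01], "turn": [0, 0, 0], "jaw": 1}, {"offset": [0, 0, 0.03], "turn": [0, 0, 0], "jaw": 1}, {"offset": [0, 0, 0.05], "turn": [0, 0, 0], "jaw": 1}, {"offset": [0, 0, 0.07], "turn": [0, 0, 0], "jaw": 1}])

```text
time_s: 18.75
tcp_pos: [0.5269, -0.3207, 0.0537]
orientation: [-0.403, 3.111, 0.002]
ft_force: [1.0, 0.2, -0.7]
width: 0.0307
```

```bash
python3 wl.py c5
```

```text
[ 0.52913946 -0.32244753  0.05840543] [-0.40259935  3.10682343 -0.00558984] [ 0.86526963 -0.34905808  2.46744022] 0.030847853997100928 18.8
axis at z=.032 [318.33950616 269.71564127]
```

View pics/c5.png

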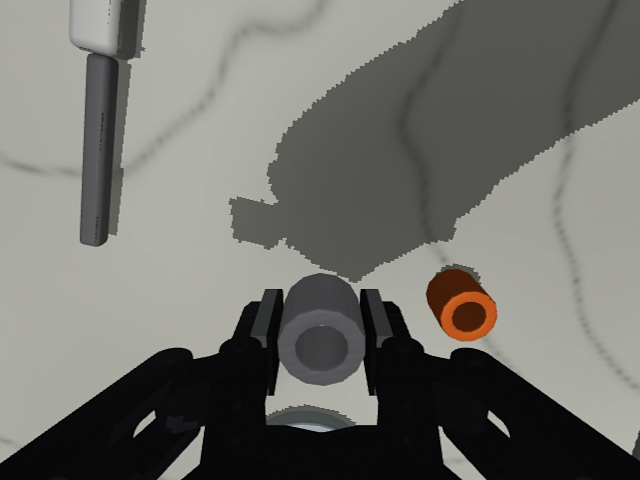

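The collar is gripped (width 31 mm) and lifts cleanly. Next I'll compute the collar's offset from the tool, the bottle positions, and the move to a viewing pose beyond the stud.

Run:
```python
from bench import robot
from h import *
import pickle
o=robot.get_obs();t=o["tcp_pos"]
for n,t0 in [("c5",t)]:
    w=pickle.load(open(n+".pkl","rb"))
    print("collar axis in hand",back(w,321,347.5,t0[2]+.0492)-t0)
w=pickle.load(open("c4.pkl","rb"));print(back(w,320.5,348,.032))
c=robot.camera("top")
print("reagent foot",back(c,376,183,.02),"cap",back(c,382,163,.16),"amber cap",back(c,264,178,.14))
print(t,o["orientation"])
```

```text
collar axis in hand [-0.00406136  0.00033447  0.0492    ]
[ 0.52772017 -0.32155465  0.032     ]
reagent foot [ 0.77938663 -0.10668329  0.02      ] cap [ 0.79335179 -0.10756118  0.16      ] amber cap [0.77001245 0.1562439  0.14      ]
[ 0.52913946 -0.32244753  0.05840543] [-0.40259935  3.10682343 -0.00558984]
```

>>> jog_arm(commands=[{"offset": [0, 0.01, 0.03], "turn": [0, 0, 0], "jaw": 1}, {"offset": [0.01, 0.035, 0.055], "turn": [0, 0, 0], "jaw": 1}, {"offset": [0.025, 0.07, 0.067], "turn": [0, 0, 0], "jaw": 1}, {"offset": [0.04, 0.105, 0.067], "turn": [0, 0, 0], "jaw": 1}, {"offset": [0.055, 0.14, 0.067], "turn": [0, 0, 0], "jaw": 1}])

```text
time_s: 19.27
tcp_pos: [0.5853, -0.182, 0.125]
orientation: [-0.4, 3.105, -0.008]
ft_force: [-0.1, 0.1, -1.1]
width: 0.031
```

>>> jog_arm(commands=[{"offset": [0.01, 0.035, 0], "turn": [0, 0, 0], "jaw": 1}, {"offset": [0.02, 0.07, 0], "turn": [0, 0, 0], "jaw": 1}, {"offset": [0.03, 0.105, 0], "turn": [0, 0, 0], "jaw": 1}, {"offset": [0.035, 0.14, 0], "turn": [0, 0, 0], "jaw": 1}, {"offset": [0.036, 0.17, 0], "turn": [0, 0, 0], "jaw": 1}])

```text
time_s: 19.68
tcp_pos: [0.6215, -0.0095, 0.1242]
orientation: [-0.402, 3.105, -0.007]
ft_force: [-0.2, 0.0, 0.2]
width: 0.031
```

>>> jog_arm(commands=[{"offset": [0, 0.004, 0], "turn": [0, 0, 0], "jaw": 1}, {"offset": [0, 0.004, 0], "turn": [0, 0, 0], "jaw": 1}, {"offset": [0, 0.004, 0], "turn": [0, 0, 0], "jaw": 1}, {"offset": [0, 0.004, 0], "turn": [0, 0, 0], "jaw": 1}, {"offset": [0, 0.004, 0], "turn": [0, 0, 0], "jaw": 1}])

```text
time_s: 20.1
tcp_pos: [0.6214, -0.007, 0.124]
orientation: [-0.399, 3.106, -0.008]
ft_force: [-0.9, -0.7, -0.2]
width: 0.0307
```

```bash
python3 wl.py d1
```

```text
[ 0.6214498  -0.00702727  0.12404338] [-0.39846564  3.1056678  -0.00755682] [-0.63252262 -0.61251467  0.52643135] 0.03064922766341449 20.15
axis at z=.032 [323.15383552 227.1817307 ]
```

View pics/d1.png

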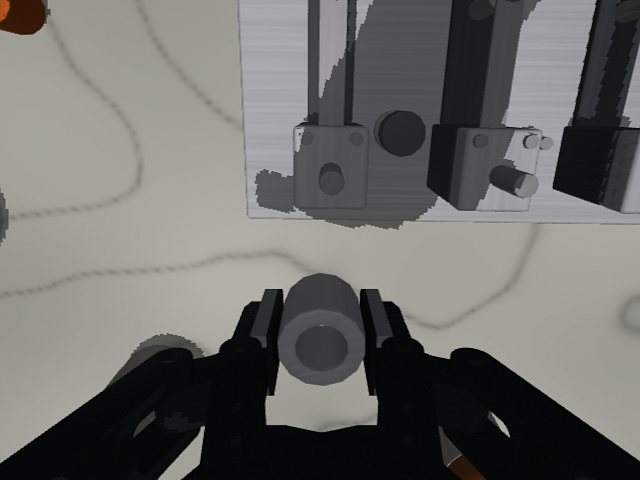

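Run:
```python
import cv2,pickle
from h import *
from scipy.spatial.transform import Rotation as Ro
w=pickle.load(open("d1.pkl","rb"));i=cv2.imread("pics/d1.png")
a=cv2.resize(i[140:220,285:385],None,fx=4,fy=4,interpolation=cv2.INTER_CUBIC)
b=cv2.resize(i[260:400,265:378],None,fx=3.5,fy=3.5,interpolation=cv2.INTER_CUBIC)
h=np.zeros((490,800,3),np.uint8);h[:320,:400]=a;h[:490,400:400+b.shape[1]]=b[:,:400]
cv2.imwrite("pics/d1z.png",cv2.convertScaleAbs(h,alpha=1.5,beta=10))
print(Ro.from_rotvec([-0.39846564,3.1056678,-0.00755682]).as_matrix().round(4))
```

```text
[[-0.9676 -0.2524  0.011 ]
 [-0.2525  0.9676 -0.0035]
 [-0.0098 -0.0061 -0.9999]]
```

View pics/d1z.png

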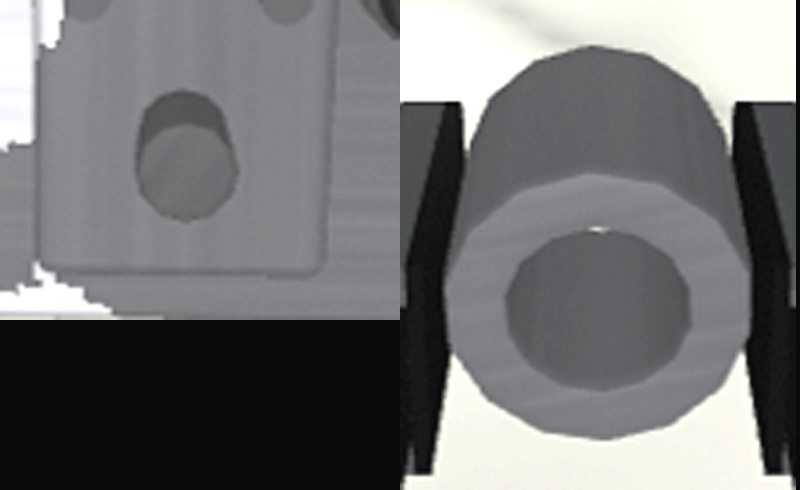

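Run:
```python
import pickle
from h import *
w=pickle.load(open("d1.pkl","rb"));t=np.array([.62145,-.00703,.12404])
s=back(w,331.6,182.75,.112);c=back(w,321.1,347.3,t[2]+.0492)
b=c+.032*np.array([.011,-.0035,-.9999])
print(s,c,b,"delta",(s-b),"rel TCP",c-t)
# sanity: collar width scale
p=[back(w,265+(x+.5)/3.5-.5,347,t[2]+.0492) for x in(45,350)];print(np.linalg.norm(p[0]-p[1]))
p=[back(w,285+(x+.5)/4-.5,182.7,.112) for x in(138,238)];print(np.linalg.norm(p[0]-p[1]))
```

```text
[ 0.57651183 -0.01469369  0.112     ] [ 0.62222053 -0.007355    0.17324   ] [ 0.62257253 -0.007467    0.1412432 ] delta [-0.04606071 -0.00722669 -0.0292432 ] rel TCP [ 0.00077053 -0.000325    0.0492    ]
0.03006096777047225
0.011457019276722553
```

The wrist view measures the stud at (0.5765,-0.0147) and the collar at (0.6225,-0.0075). I'll move over by (-0.046,-0.007).

>>> jog_arm(commands=[{"offset": [-0.02, -0.003, 0], "turn": [0, 0, 0], "jaw": 1}, {"offset": [-0.04, -0.006, 0], "turn": [0, 0, 0], "jaw": 1}, {"offset": [-0.046, -0.007, 0], "turn": [0, 0, 0], "jaw": 1}, {"offset": [-0.046, -0.007, -0.01], "turn": [0, 0, 0], "jaw": 1}, {"offset": [-0.046, -0.007, -0.018], "turn": [0, 0, 0], "jaw": 1}])

```text
time_s: 20.57
tcp_pos: [0.5765, -0.0149, 0.106]
orientation: [-0.396, 3.104, -0.009]
ft_force: [0.6, -0.8, -1.0]
width: 0.0305
```

>>> jog_arm(commands=[{"offset": [0, 0, 0], "turn": [0, 0, 0], "jaw": 1}, {"offset": [0, 0, 0], "turn": [0, 0, 0], "jaw": 1}])

```text
time_s: 20.73
tcp_pos: [0.5767, -0.0151, 0.1049]
orientation: [-0.396, 3.105, -0.008]
ft_force: [0.1, 0.2, -1.1]
width: 0.0307
```

```bash
python3 wl.py d2
python3 - <<'E'
import cv2
from bench import robot
from h import *
c=robot.camera("scene");a=cv2.resize(c["img"][170:260,260:400],None,fx=5.5,fy=5.5,interpolation=cv2.INTER_CUBIC)
cv2.imwrite("pics/d2s.png",a)
E
```

```text
[ 0.57692579 -0.0149991   0.10535307] [-0.39589287  3.1041119  -0.00819763] [ 0.27093299 -0.05538735  0.00294457] 0.031155881610464484 20.7833
axis at z=.032 [323.23564679 235.96342689]
```

View pics/d2s.png

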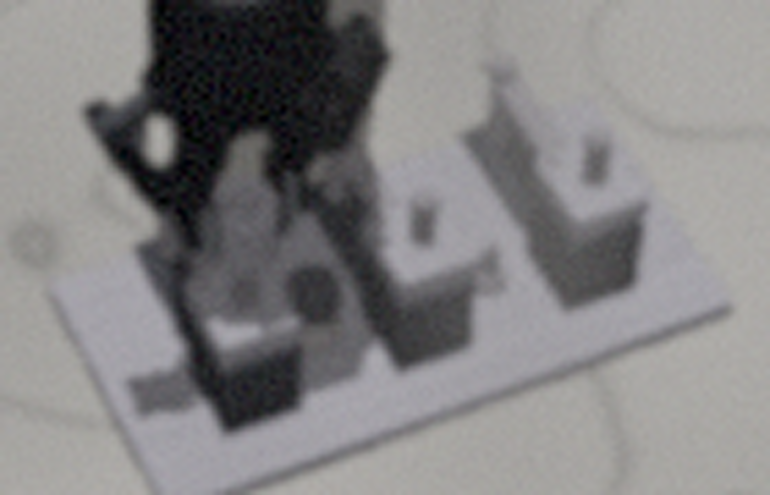

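View pics/d2.png

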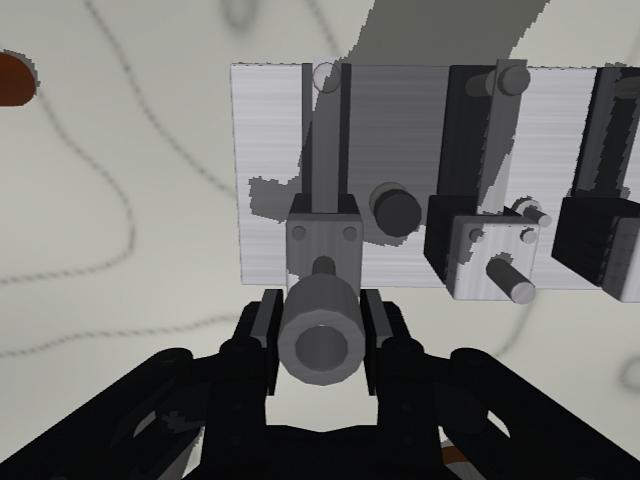

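The stud shows at (323,265), just behind the collar. The collar is about 1.5 mm too far in +x, so I'll correct that and descend slowly.

>>> jog_arm(commands=[{"offset": [-0.0015, 0.0005, 0], "turn": [0, 0, 0], "jaw": 1}, {"offset": [-0.0015, 0.0005, -0.003], "turn": [0, 0, 0], "jaw": 1}, {"offset": [-0.0015, 0.0005, -0.006], "turn": [0, 0, 0], "jaw": 1}, {"offset": [-0.0015, 0.0005, -0.009], "turn": [0, 0, 0], "jaw": 1}])

```text
time_s: 21.17
tcp_pos: [0.5757, -0.0143, 0.0965]
orientation: [-0.396, 3.103, -0.009]
ft_force: [0.4, 0.2, -1.6]
width: 0.0309
```

>>> jog_arm(commands=[{"offset": [0, 0, -0.002], "turn": [0, 0, 0], "jaw": 1}, {"offset": [0, 0, -0.004], "turn": [0, 0, 0], "jaw": 1}, {"offset": [0, 0, -0.006], "turn": [0, 0, 0], "jaw": 1}])

```text
time_s: 21.42
tcp_pos: [0.5756, -0.0143, 0.0902]
orientation: [-0.396, 3.104, -0.008]
ft_force: [-0.2, 0.2, -0.5]
width: 0.0311
```

```bash
python3 wl.py d3; python3 -c "
import cv2
i=cv2.imread('pics/d3.png')[230:400,250:400];cv2.imwrite('pics/d3z.png',cv2.convertScaleAbs(cv2.resize(i,None,fx=3.5,fy=3.5,interpolation=cv2.INTER_CUBIC),alpha=1.4,beta=10))"
```

```text
[ 0.57536873 -0.01428076  0.08982251] [-0.39637895  3.10409671 -0.00815709] [-1.01695379 -0.71132154 -0.92650496] 0.03092969831009606 21.4667
axis at z=.032 [323.28050017 242.71260803]
```

View pics/d3z.png

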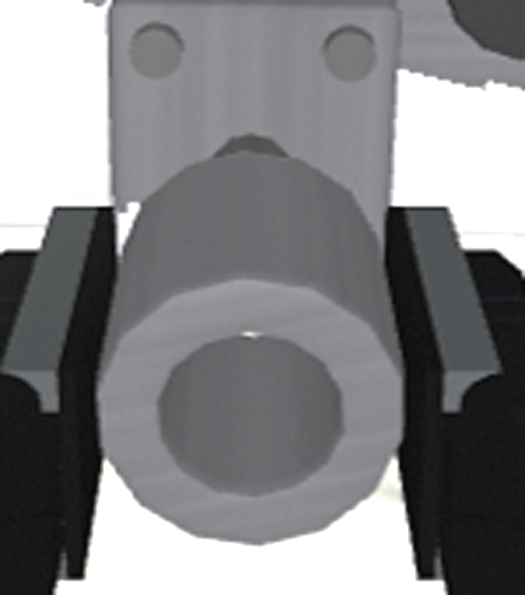

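The collar is 5 mm over the stud with no contact force, and the two are laterally concentric (both at column 251). Continuing down.

>>> jog_arm(commands=[{"offset": [0.0002, -0.0002, -0.003], "turn": [0, 0, 0], "jaw": 1}, {"offset": [0.0002, -0.0002, -0.006], "turn": [0, 0, 0], "jaw": 1}, {"offset": [0.0002, -0.0002, -0.009], "turn": [0, 0, 0], "jaw": 1}, {"offset": [0.0002, -0.0002, -0.012], "turn": [0, 0, 0], "jaw": 1}, {"offset": [0.0002, -0.0002, -0.015], "turn": [0, 0, 0], "jaw": 1}])

```text
time_s: 21.88
tcp_pos: [0.5755, -0.0145, 0.0744]
orientation: [-0.396, 3.104, -0.008]
ft_force: [1.2, 0.3, -0.8]
width: 0.0312
```

>>> jog_arm(commands=[{"offset": [0, 0, -0.002], "turn": [0, 0, 0], "jaw": 1}, {"offset": [0, 0, -0.004], "turn": [0, 0, 0], "jaw": 1}, {"offset": [0, 0, -0.006], "turn": [0, 0, 0], "jaw": 1}, {"offset": [0, 0, -0.007], "turn": [0, 0, 0], "jaw": 1}])

```text
time_s: 22.22
tcp_pos: [0.5754, -0.0145, 0.0671]
orientation: [-0.396, 3.104, -0.008]
ft_force: [0.0, -0.5, -1.4]
width: 0.0306
```

>>> jog_arm(commands=[{"offset": [0, 0, -0.0008], "turn": [0, 0, 0], "jaw": 1}, {"offset": [0, 0, -0.0016], "turn": [0, 0, 0], "jaw": 1}])

```text
time_s: 22.38
tcp_pos: [0.5754, -0.0145, 0.0655]
orientation: [-0.396, 3.104, -0.008]
ft_force: [-0.1, -0.9, -1.0]
width: 0.031
```

>>> jog_arm(commands=[{"offset": [0, 0, -0.0006], "turn": [0, 0, 0], "jaw": 1}, {"offset": [0, 0, -0.0012], "turn": [0, 0, 0], "jaw": 1}])

```text
time_s: 22.55
tcp_pos: [0.5756, -0.0145, 0.0647]
orientation: [-0.396, 3.104, -0.008]
ft_force: [-2.0, 0.4, 7.8]
width: 0.0308
```

>>> jog_arm(commands=[{"offset": [0, 0, -0.0006], "turn": [0, 0, 0], "jaw": 1}, {"offset": [0, 0, -0.0012], "turn": [0, 0, 0], "jaw": 1}])

```text
time_s: 22.72
tcp_pos: [0.5757, -0.0145, 0.0647]
orientation: [-0.396, 3.103, -0.009]
ft_force: [-4.8, 1.1, 12.1]
width: 0.031
```

The collar seats at TCP z=0.0647, against a predicted 0.0648. Releasing and backing off.

>>> jog_arm(commands=[{"offset": [0, 0, 0], "turn": [0, 0, 0], "jaw": 0}, {"offset": [0, 0, 0], "turn": [0, 0, 0], "jaw": -0.3}, {"offset": [0, 0, 0], "turn": [0, 0, 0], "jaw": -0.3}, {"offset": [0, 0, 0], "turn": [0, 0, 0], "jaw": -0.3}, {"offset": [0, 0, 0], "turn": [0, 0, 0], "jaw": -0.3}])

```text
time_s: 23.13
tcp_pos: [0.5757, -0.0145, 0.0645]
orientation: [-0.396, 3.103, -0.008]
ft_force: [0.3, -0.1, -0.7]
width: 0.0555
```

>>> jog_arm(commands=[{"offset": [0, 0, 0.01], "turn": [0, 0, 0], "jaw": -0.3}, {"offset": [0, 0, 0.03], "turn": [0, 0, 0], "jaw": -0.3}, {"offset": [0, 0, 0.06], "turn": [0, 0, 0], "jaw": -0.3}, {"offset": [0, 0, 0.09], "turn": [0, 0, 0], "jaw": -0.3}, {"offset": [0.02, 0, 0.1], "turn": [0, 0, 0], "jaw": -0.3}])

```text
time_s: 23.55
tcp_pos: [0.5952, -0.0144, 0.1702]
orientation: [-0.396, 3.1, -0.01]
ft_force: [1.2, 0.2, 0.8]
width: 0.0555
```

>>> jog_arm(commands=[{"offset": [0, 0, 0], "turn": [0, 0, 0], "jaw": -0.3}, {"offset": [0, 0, 0], "turn": [0, 0, 0], "jaw": -0.3}, {"offset": [0, 0, 0], "turn": [0, 0, 0], "jaw": -0.3}])

```text
time_s: 23.8
tcp_pos: [0.5946, -0.0143, 0.1701]
orientation: [-0.396, 3.1, -0.01]
ft_force: [-0.1, 0.2, -0.7]
width: 0.0555
```

```bash
python3 wl.py e1
python3 - <<'E'
import cv2
from bench import robot
c=robot.camera("scene");a=cv2.resize(c["img"][160:265,260:400],None,fx=5.5,fy=5.5,interpolation=cv2.INTER_CUBIC)
cv2.imwrite("pics/e1s.png",a)
c=robot.camera("top");cv2.imwrite("pics/e1t.png",c["img"])
E
```

```text
[ 0.59403444 -0.01426091  0.16934476] [-0.39626421  3.1016687  -0.0094845 ] [-0.12755398  0.04535811 -0.7278064 ] 0.055666462438835204 23.85
axis at z=.032 [323.92338314 209.01571867]
```

View pics/e1.png

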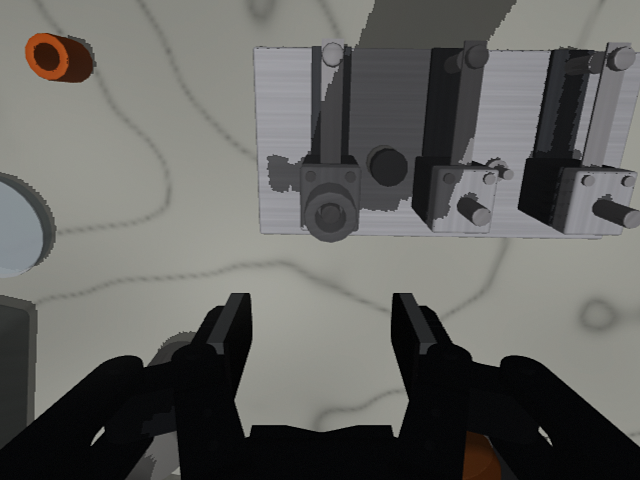

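View pics/e1s.png

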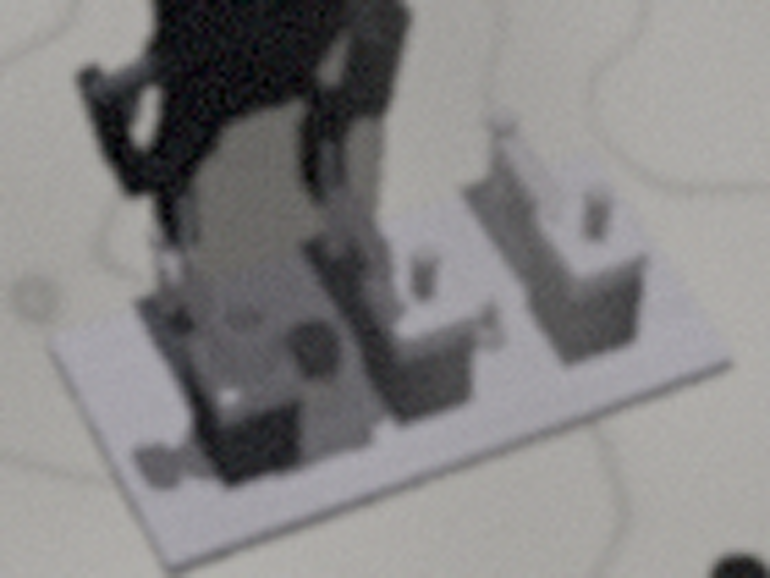

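View pics/e1t.png

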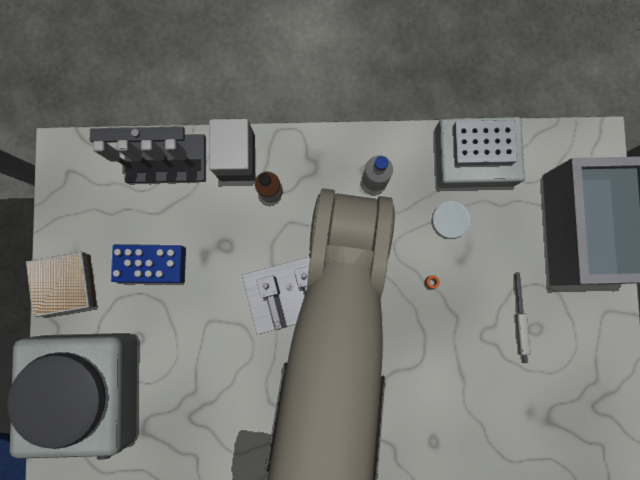

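The collar stands on the right station's clamp, with its ring near (331,212), and the strips are up. The bystanders look unmoved. I'll check how well it is centred.

```bash
python3 -c "
import cv2
i=cv2.imread('pics/e1.png')[150:250,285:380];cv2.imwrite('pics/e1z.png',cv2.convertScaleAbs(cv2.resize(i,None,fx=6,fy=6,interpolation=cv2.INTER_CUBIC),alpha=1.7,beta=10))"
```

```text
(no output)
```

View pics/e1z.png

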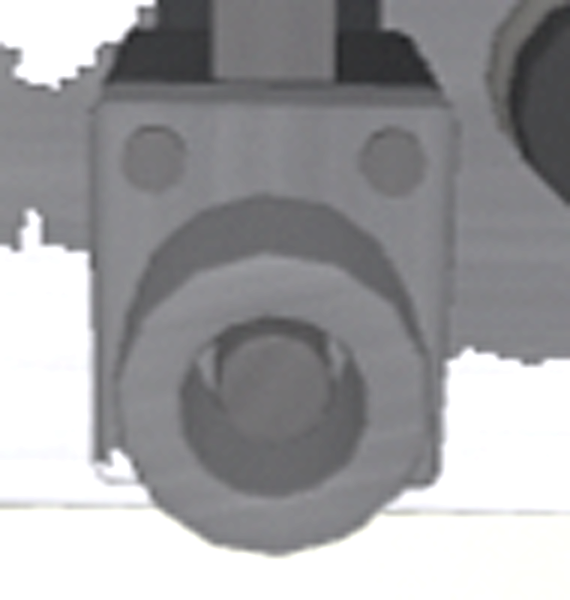

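The ring centre is at (273,404) and the stud at (274,387), an offset of about 1.7 mm, inside the 5 mm limit. The collar is seated and upright, so I'm handing in.

```bash
python3 -c "
from bench import robot
print(robot.sign_off())"
```

```text
the job is handed in; nothing more can be done
None
```

I pressed all three strips to their stops in order, left to right, and put the grey collar over the stud of the right-hand clamp, which holds the tired strip. The job is handed in at about 24 s of the 72 s allowed; no verdict was reported.

| Station | Stop at about | Push-back just before the stop | Highest reading | Result |
|---|---|---|---|---|
| Left | 14 mm | 9.4 N (about 0.65 N/mm) | 21.3 N | sound |
| Middle | 10 mm | 6.7 N (about 0.65 N/mm) | 16.0 N | sound |
| Right | 12 mm | 3.9 N (about 0.33 N/mm) | 13.3 N | tired |

**Last checks:**
- **Collar:** It went on without resistance and bottomed out at TCP z 0.0647, against 0.0648 expected for fully seated. The final wrist picture shows it upright and about 1.7 mm off the stud's centre (limit 5 mm).
- **Release:** The gripper is open and well clear, and the force reads about zero. All three strips look released.
- **Bystanders:** They look unmoved in the last top, wrist and scene pictures; I judged this by eye, not by measurement.

**What disagreed:** The fingertips really sit about 38 mm farther back than the stated tool reach (`tip_reach` 0.014). My first approach to the left strip therefore stopped short, pressing nothing. Both cameras and the force at contact agreed with each other, so I worked from those instead.

The left strip's 21.3 N was within the 25 N limit but closer than I wanted, so I eased off at once.

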